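# Proof-press cast glass tiles in the toggle-clamp nest

### The arm

A 7-joint arm with a two-finger parallel gripper is mounted at the origin on the work surface. World frame = base frame: x ahead of the robot, y to its left, z up, the work surface at z = 0. Lengths are in m, angles in rad, forces in N, time in s.
With the tool pointing down it reaches from about 0.425 to 0.875 m from the base axis. Payload 4.7 kg.
Tool frame: the origin (TCP) lies on the centre line of the jaws, within the pads' length; the fingertips stand 8 mm ahead of it and the grasp point (between the pads) lies 11 mm behind it; z points along the fingers, y is the direction in which the jaws open and shut (so a half turn about z gives the same grasp; the last joint's range is limited). The gripper opens to 87 mm and grips with 3 to 60 N. Pads are 19 mm wide; open, the fingers measure 117 mm over their backs; the gripper's body (75 mm by 190 mm) begins 51 mm behind the grasp point.
Start: joints at [-1.259, 0.321, -0.07, 1.45, 0.023, 1.371, -0.057], TCP at [0.191, 0.621, 0.231] pointing down, gripper open.
Joint ranges: [-2.86, 2.86], [-0.3, 2.09], [-1.38, 1.24], [0.06, 2.45], [-1.56, 4.7], [0.09, 2.05], [-2.69, 2.69]. Speed limits (rad/s): [2.57, 2.57, 3.14, 3.14, 3.14, 3.14, 3.14].

### API

Orientations are given as a rotation vector (axis times angle).
In Python, from bench import status, optics, order gives the robot as it stands.
- The arm moves only by the tool step_arm, never from a script. Its argument "rows" is a list of rows, each a list of 3 entries, a list of its own where there are three numbers: the turn, a rotation vector about the tool's x, y, z in degrees, then the shift along the tool's x, y, z in mm, then the finger opening in mm, from 0 to 87. A call has 1 to 12 rows; each row shifts and turns the pose as measured when the row begins, along the tool's axes as they then stand; what a row does not reach is not made up. A row lasts 1/12 s, in which the tool goes at most 41.7 mm and 7.16 degrees, less where a joint would pass 70% of its speed; a pose out of reach is approached as far as the arm can. A call is refused whole if a number of a shift passes 41.7 or a number of a turn 7.16, either way. A call with a gripper value outside its range is refused whole. The fingers move at their own pace and stop on an object; "grip_force" is the grip in N (left out, the last holds). Time passes only in rows, so rows that do not move let the fingers close. It gives the time, the measured TCP pose, the force and the opening at its end, in the units of the state.
- status.get_state(): the state, without advancing time (a new reading comes with each control period).
- optics.get_image(name): name is "side" or "top"; returns a dict with "frame" (400x640x3 uint8, red, green, blue), "range_z" (400x640 float32, m along the optical axis (not along the pixel's ray), 0 where there is no reading), "K" (3x3 intrinsics, pixels), "k1" (the pictures are not rectified: a ray, as slopes to the right and down, at radius r is drawn at 1 + k1 r^2 times it, then the intrinsics apply), "R" (3x3) and "t" (3): a world point X has camera coordinates R X + t. Camera axes: x right, y down, z forward; pixel columns grow to the right and rows downward; lengths in m; the calibration is good to about 2 mm. A picture is of the moment at which its call begins.
- order.close_job(): hands the job in, once; it reports no verdict.
The state is a dict: "time": time; "joint_positions": joint angles; "qd": joint speeds; "joint_torque": joint torques, N m; "position": TCP position; "tool_rot": TCP orientation; "ft_force": force on the tool from outside, world axes, zero at the start; "torque": the same for the moment, N m; "grip_width": opening from 0.0 (shut) to 1.0 (fully open).
Only numpy, scipy, OpenCV 4.12 (cv2) and the standard library are available. Lean on these libraries where they do the work, as an engineer would, in place of code of your own. Each camera call takes 0.05 s, during which the arm holds its last target.

### The job

Proof-press this batch of small green cast-glass tiles: draw the lock pin out of the toggle clamp and hang it by its head in the side notch next to it, lay every tile flat in a pocket of the nest, swing the clamp handle over centre so that the sprung feet press on the tiles, and let go of it for at least three seconds so that the clamp holds by itself. Then swing the clamp fully back and lay every tile flat, side by side, in the wooden tray, leaving the pin hung in its notch. Glass chips: never squeeze a tile with more than 60 N, and leave the other things on the bench where they are.

Things in the scene. Friction and masses are not known exactly. Their poses are not given: they have to be found in the camera images.
- jig: Fixed aluminium jig: plate 345 x 250 x 12 mm, a toggle clamp at one end, a nest of three pockets at the other. Frame: x from clamp towards nest, y left of that, z up; origin on the table under the clamp. Plate: x -170 to 175, y +-125 mm. Clamp cheeks: x -60 to 35, y +-19, top z 70. Pin's bore block: 30 x 34 mm at x -74, y 44, top z 60. Notch fork: x -78, y 102, on a post at its +x end.
- pocket0 (a point): Centre of the floor of the first pocket (jig x 130, y -68, z 12 mm); axes as the jig's. Each pocket is 64 mm along jig x by 50 mm along jig y, ringed by ribs 5 mm high (8 mm wide at the x ends, 18 mm between pockets), and takes one tile, flat, long side along jig x. With the clamp open it is free from above.
- pocket1 (a point): Centre of the floor of the middle pocket (jig x 130, y 0, z 12 mm); axes of the jig.
- pocket2 (a point): Centre of the floor of the third pocket (jig x 130, y +68, z 12 mm); axes of the jig.
- clamp_handle (a joint): Angle of the clamp's handle about its pivot. 0 = fully open, leaning 0.96 rad back from vertical, away from the nest (start); grows towards the nest; dead centre 1.27, end stop 1.34 rad (leaning 0.38 rad towards the nest). Feet touch the tiles at about 1.1; past dead centre they hold it at the stop. It takes under 15 N at the grip, either way; the end stops are hard. Left at 0 it stays open.
- clamp_pivot (a point): Pivot of the clamp's handle (jig x -47, y 0, z 55 mm); the axis is the jig's y.
- clamp_bar (a point): Middle of the cross bar (166 mm along jig y) at the end of the steel hold-down arm, 110 mm from the arm's own pivot (jig x 20, z 55 mm). It carries three sprung rubber feet, 18 mm across, one for each pocket. A linkage swings the arm with the handle: upright at handle 0 (top at z 175), level at dead centre, pressing each tile with 3 to 6 N.
- clamp_grip (a point): Middle of the handle's cross grip: a round rubber bar along jig y, 64 mm long, 12 mm in diameter, 90 mm from the handle's pivot; at jig x -121, z 107 mm when open, jig x -14, z 139 mm at the stop. Pinch it from above (fingers closing along jig x), it turns in the fingers as it swings.
- pin: Loose steel lock pin, 90 g, upright in its bore at the start: shank 10 mm in diameter, 70 mm long, below a round head 20 mm in diameter, 34 mm tall. Origin at its lower end, z up along it. It stands 30 mm deep in the bore and blocks the clamp handle, whose side stub runs against it after about 0.1 rad.
- pin_neck (a point): Point on the pin's axis at the underside of its head, 70 mm above the lower end.
- bore (a point): Centre of the bore's mouth, at jig z 60 mm (bore 12 mm in diameter, 30 mm deep).
- notch (a point): Where the pin is parked: seat in the side notch, on the top (jig z 100 mm) of a 10 mm thick fork; axes as the jig's. The slot, 14 mm wide, runs along jig x, open towards -x, 24 mm from this point to its mouth; prongs 12 mm wide each side; free below down to the jig plate. Parked: shank in the slot, head resting on the fork, pin upright, pin_neck within 12 mm of this point.
- tile0: Green cast-glass tile, 56 (its x) x 44 (its y) x 14 mm, 90 g, loose; origin at the centre of its underside, z up. Two or three of the tiles are there; an absent one has no pose.
- tile1: Green cast-glass tile, 56 (its x) x 44 (its y) x 14 mm, 90 g, loose; origin at the centre of its underside, z up. Two or three of the tiles are there; an absent one has no pose.
- tile2: Green cast-glass tile, 56 (its x) x 44 (its y) x 14 mm, 90 g, loose; origin at the centre of its underside, z up. Two or three of the tiles are there; an absent one has no pose.
- tray: Fixed wooden tray for the finished tiles, outside 260 (its x) x 145 (its y) x 14 mm, walls 6 mm thick, inner floor about 6 mm above its underside; origin at the centre of the underside.
- bowl: Red plastic bowl, 90 mm across, 45 mm high; a bystander.
- slab0: Black stone slab 140 x 90 x 14 mm; a bystander.
- slab1: Black stone slab 140 x 90 x 14 mm; a bystander.
- brush: Brush lying on the bench; a bystander.
- spatula: Spatula lying on the bench; a bystander.
- jar: Jar 64 mm across, 85 mm high; a bystander.
- disc: Round amber glass disc, 60 mm across, 10 mm thick; not one of the tiles, a bystander.
Things that resemble listed ones, but are neither listed nor needed, are in the scene too. Several things have the shape of the pin; the one meant has the colours described above.

How it is judged:
On the way, in this order (a step that is already met when the one before it is completed fails the run):
1. the pin hangs in its notch, every tile lies in a pocket and the clamp, let go, holds them all, past dead centre, for two seconds (horizontal distance between pin_neck and notch below 0.012 m and z of pin_neck in the frame of notch between -0.004 and 0.005 m and angle between pin's own z axis and vertical below 0.15 rad and value of joint clamp_handle above 1.3 rad and contact force between the fingers and jig below 0.5 N and ((horizontal distance between tile0 and pocket0 below 0.009 m and angle between the x axis of tile0 and the x axis of jig, either way round below 0.2 rad and z of tile0 in the frame of pocket0 between -0.003 and 0.004 m) or (horizontal distance between tile0 and pocket1 below 0.009 m and angle between the x axis of tile0 and the x axis of jig, either way round below 0.2 rad and z of tile0 in the frame of pocket1 between -0.003 and 0.004 m) or (horizontal distance between tile0 and pocket2 below 0.009 m and angle between the x axis of tile0 and the x axis of jig, either way round below 0.2 rad and z of tile0 in the frame of pocket2 between -0.003 and 0.004 m)) and contact force between each of tile0, tile1, tile2 and jig above 2 N and ((horizontal distance between tile1 and pocket0 below 0.009 m and angle between the x axis of tile1 and the x axis of jig, either way round below 0.2 rad and z of tile1 in the frame of pocket0 between -0.003 and 0.004 m) or (horizontal distance between tile1 and pocket1 below 0.009 m and angle between the x axis of tile1 and the x axis of jig, either way round below 0.2 rad and z of tile1 in the frame of pocket1 between -0.003 and 0.004 m) or (horizontal distance between tile1 and pocket2 below 0.009 m and angle between the x axis of tile1 and the x axis of jig, either way round below 0.2 rad and z of tile1 in the frame of pocket2 between -0.003 and 0.004 m)) and ((horizontal distance between tile2 and pocket0 below 0.009 m and angle between the x axis of tile2 and the x axis of jig, either way round below 0.2 rad and z of tile2 in the frame of pocket0 between -0.003 and 0.004 m) or (horizontal distance between tile2 and pocket1 below 0.009 m and angle between the x axis of tile2 and the x axis of jig, either way round below 0.2 rad and z of tile2 in the frame of pocket1 between -0.003 and 0.004 m) or (horizontal distance between tile2 and pocket2 below 0.009 m and angle between the x axis of tile2 and the x axis of jig, either way round below 0.2 rad and z of tile2 in the frame of pocket2 between -0.003 and 0.004 m))), for 2 s.
2. the clamp is swung fully back (value of joint clamp_handle below 0.12 rad), for 0.2 s.
At the end, for the whole second after the job is handed in: The clamp is fully open (handle under 0.12 rad), the pin hangs upright in its notch (neck within 12 mm across and 5 mm in height of the seat, tilt under 0.15 rad), and every tile that is there lies flat on the tray's floor within its walls (tilt under 0.1 rad, not stacked), all released and at rest (horizontal distance between pin_neck and notch below 0.012 m and z of pin_neck in the frame of notch between -0.004 and 0.005 m and angle between pin's own z axis and vertical below 0.15 rad and value of joint clamp_handle below 0.12 rad and linear speed of each of pin, tile0, tile1, tile2 below 0.02 m/s and x of tile0 in the frame of tray between -0.124 and 0.124 m and y of tile0 in the frame of tray between -0.066 and 0.066 m and z of tile0 in the frame of tray between 0 and 0.011 m and angle between each of tile0, tile1, tile2's own z axis and vertical below 0.1 rad and x of tile1 in the frame of tray between -0.124 and 0.124 m and y of tile1 in the frame of tray between -0.066 and 0.066 m and z of tile1 in the frame of tray between 0 and 0.011 m and x of tile2 in the frame of tray between -0.124 and 0.124 m and y of tile2 in the frame of tray between -0.066 and 0.066 m and z of tile2 in the frame of tray between 0 and 0.011 m); the robot touches nothing.
It fails at once if a tile is squeezed with more than 60 N (contact force between the fingers and tile0 above 150 N or contact force between the fingers and tile1 above 150 N or contact force between the fingers and tile2 above 150 N).
It fails at once if one of the other things on the bench is shifted more than 40 mm (distance of any of bowl, slab0, slab1, brush, spatula, jar, disc from where it was at the start of the episode above 0.04 m).
Of tile0, tile1, tile2 only 2 to 3 are there at a start; the rules pass over those that are not, and their reading is None.
At some moment in a run one of tile0, tile1, tile2 may be knocked a few centimetres aside while the robot is not near it.
It also fails if it takes over 210 s, if anything falls off the work surface, if the arm or the gripper's body presses on something with over 40 N, if the wrist force passes 120 N, or if a joint passes its speed limit or range.

## Working session

There is one attempt and no reset: what is moved stays moved. The work goes in short steps, Python scripts to look and compute and a tool call to move; the robot and the scene stay as the last step left them, time stands still between calls to the robot, and variables do not carry over. Pictures are saved under pics/ and viewed, and the job is handed in when it is done.

Besides the shell and the picture viewer there is one more tool, called after ">>>" in YAML: its name, and indented under it one key for each argument. step_arm: Moves the arm, as the interface text tells. Its arguments: {"type":"object","properties":{"rows":{"type":"array"},"grip_force":{"type":"number"}},"required":["rows"]}

```bash
ls; mkdir -p pics
python3 - <<'E'
from bench import status, optics
import cv2, numpy as np
print(status.get_state())
for n in ("top","side"):
    d=optics.get_image(n)
    cv2.imwrite(f"pics/{n}0.png",d["frame"][:,:,::-1])
    print(n,d["K"],d["k1"],d["R"],d["t"],d["range_z"].min(),d["range_z"].max())
E
```

```text
pics
{'time': 0.0, 'joint_positions': array([-1.25893053,  0.32184516, -0.07006386,  1.4516965 ,  0.02259779,
        1.37079501, -0.05687658]), 'qd': array([ 1.71190972e-03, -7.21007398e-04, -6.96886091e-05, -3.47687935e-04,
       -2.13713218e-03,  7.13385592e-04,  1.15232058e-03]), 'joint_torque': array([-6.85493262e-06, -4.91280770e+01, -4.04038802e-01, -3.12529707e+01,
       -6.40626275e-02,  4.36822919e-02,  1.70155240e-04]), 'position': array([0.19059831, 0.62085337, 0.22943616]), 'tool_rot': array([-4.65922187e-01, -3.10665959e+00,  3.06036767e-03]), 'ft_force': array([-0.3103009 ,  0.5229596 , -0.23424957]), 'torque': array([ 0.04260796,  0.03692875, -0.02144692]), 'grip_width': 1.0014856483487706}
top [[399.28782624   0.         324.11466734]
 [  0.         399.28782624 200.12266365]
 [  0.           0.           1.        ]] 0.0014935883690345643 [[ 0.02218841 -0.99972714  0.00730143]
 [-0.99851064 -0.02252432 -0.04969065]
 [ 0.04984155 -0.006188   -0.99873797]] [0.01695458 0.57953182 1.16996002] 0.0 2.0257843
side [[375.16716843   0.         313.96292868]
 [  0.         375.16716843 199.37346956]
 [  0.           0.           1.        ]] -0.05507024116625312 [[ 0.95729273 -0.28901094  0.00795663]
 [-0.16441456 -0.56681598 -0.80727164]
 [ 0.23782028  0.77148709 -0.59012642]] [-0.53124867  0.2120095   1.01072268] 0.0 3.8381238
```

View pics/top0.png

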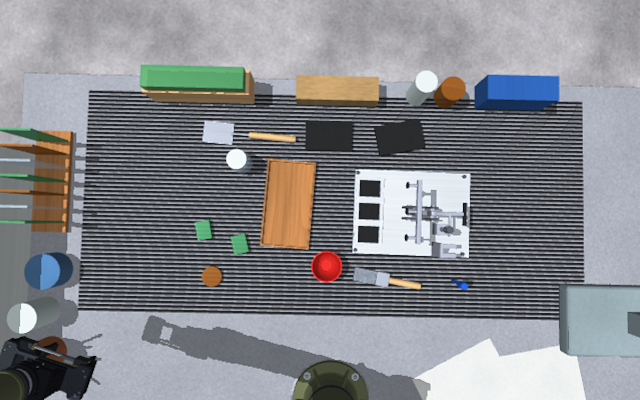

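View pics/side0.png

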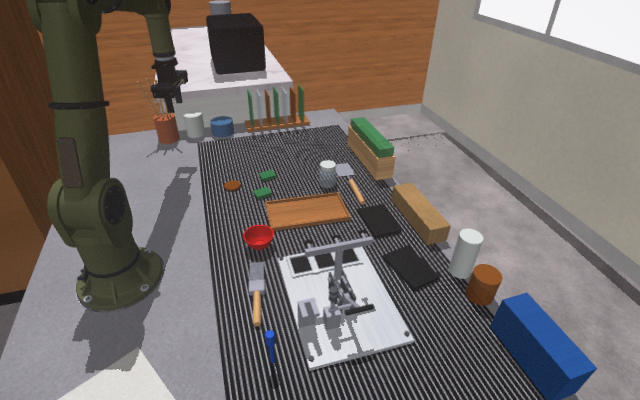

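```bash
cat > h.py <<'E'
from bench import status, optics
import cv2, numpy as np
from scipy.spatial.transform import Rotation as Ro
def grab(n): return optics.get_image(n)
def und(d,uv):
    K=d["K"];k=d["k1"];p=(np.atleast_2d(np.asarray(uv,float))-[K[0,2],K[1,2]])/K[0,0]
    q=p.copy()
    for _ in range(30): q=p/(1+k*(q**2).sum(1,keepdims=True))
    return q
def cast(d,uv,z):
    q=und(d,uv); dr=np.c_[q,np.ones(len(q))]@d["R"]; c=-d["R"].T@d["t"]
    s=(z-c[2])/dr[:,2]; return c+dr*s[:,None]
def depth(d,uv):
    uv=np.atleast_2d(uv); q=und(d,uv); ij=np.round(uv).astype(int)
    Z=d["range_z"][ij[:,1],ij[:,0]]
    return (np.c_[q,np.ones(len(q))]*Z[:,None]-d["t"])@d["R"]
def proj(d,X):
    c=np.atleast_2d(X)@d["R"].T+d["t"]; p=c[:,:2]/c[:,2:]
    return p*(1+d["k1"]*(p**2).sum(1,keepdims=True))*d["K"][0,0]+[d["K"][0,2],d["K"][1,2]]
def crop(d,x0,y0,x1,y1,s,name):
    f=d["frame"][y0:y1,x0:x1,::-1]; cv2.imwrite("pics/"+name,cv2.resize(f,None,fx=s,fy=s,interpolation=cv2.INTER_CUBIC))
E
python3 - <<'E'
from h import *
d=grab("top"); crop(d,340,160,480,300,5,"jt.png")
d=grab("side"); crop(d,240,220,420,380,4,"js.png")
E
```

```text
(no output)
```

View pics/jt.png

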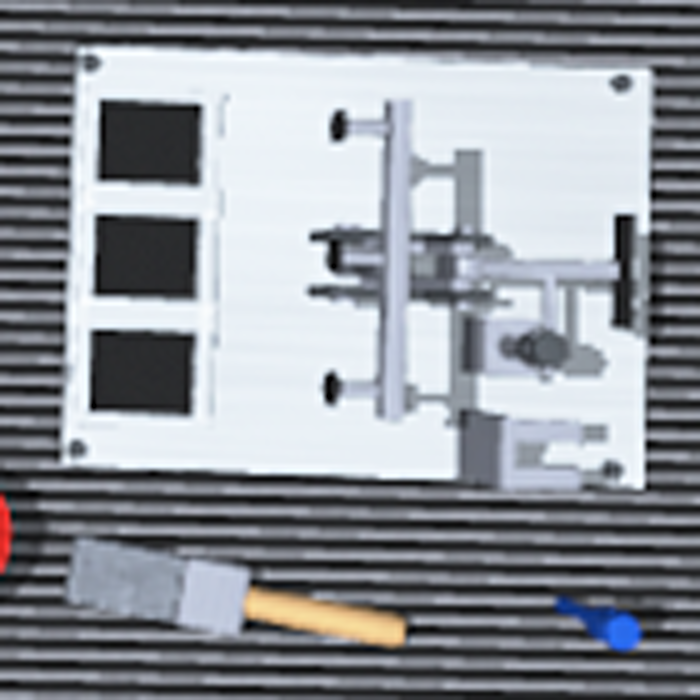

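View pics/js.png

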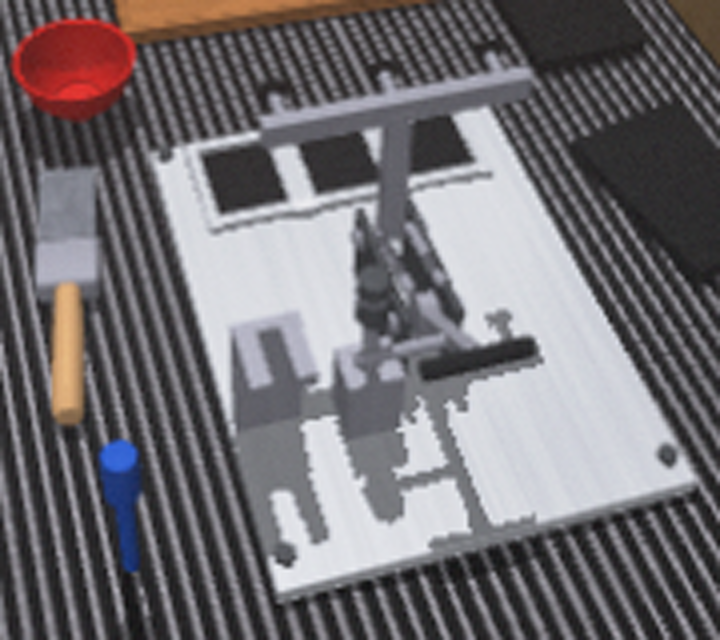

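The steel pin is the grey one standing in the bore block, at about (448,229) in the top view and (333,290) in the side view. The blue one at (461,285) is a decoy with the wrong colour. Two green tiles show in the top view, at (203,230) and (239,244). Next I'll measure the poses.

Run:
```python
from h import *
d=grab("top"); f=d["frame"]; hsv=cv2.cvtColor(f,cv2.COLOR_RGB2HSV)
# tiles
for n in ("top","side"):
    e=d if n=="top" else grab("side")
    hs=cv2.cvtColor(e["frame"],cv2.COLOR_RGB2HSV)
    m=cv2.inRange(hs,(45,90,40),(85,255,255))
    cs,_=cv2.findContours(m,0,1)
    for c in cs:
        if cv2.contourArea(c)>25: print(n,"green",cv2.boundingRect(c),cv2.contourArea(c))
m=cv2.inRange(hsv,(45,90,40),(85,255,255)); cs,_=cv2.findContours(m,0,cv2.CHAIN_APPROX_NONE)
for c in cs:
    x,y,w,h=cv2.boundingRect(c)
    if cv2.contourArea(c)>150 and 150<x<330 and y>110:
        P=cast(d,c[:,0,:],0.014)[:,:2]
        (cx,cy),(a,b),th=cv2.minAreaRect((P*1000).astype(np.float32)); 
        Pm=cast(d,np.argwhere(m[y:y+h,x:x+w])[:,::-1]+[x,y],0.014).mean(0)
        print("tile",cx,cy,a,b,th,Pm,depth(d,[[x+w/2,y+h/2]]))
# plate
m=cv2.inRange(hsv,(0,0,175),(180,60,255)); m[:160]=0;m[265:]=0;m[:,:345]=0;m[:,480:]=0
m=cv2.morphologyEx(m,cv2.MORPH_OPEN,np.ones((3,3)))
cs,_=cv2.findContours(m,0,cv2.CHAIN_APPROX_NONE); c=max(cs,key=cv2.contourArea)
P=cast(d,c[:,0,:],0.012)[:,:2]*1000
print("plate",cv2.minAreaRect(P.astype(np.float32)))
# pockets
m=cv2.inRange(f,(0,0,0),(70,70,70)); m[:170]=0;m[250:]=0;m[:,:356]=0;m[:,385:]=0
cs,_=cv2.findContours(m,0,cv2.CHAIN_APPROX_NONE)
for c in cs:
    if cv2.contourArea(c)>150:
        P=cast(d,c[:,0,:],0.012)[:,:2]*1000; print("pocket",cv2.minAreaRect(P.astype(np.float32)),c[:,0].mean(0))
# tray
m=cv2.inRange(hsv,(8,90,60),(22,255,255)); m[:150]=0;m[255:]=0;m[:,:250]=0;m[:,325:]=0
cs,_=cv2.findContours(m,0,cv2.CHAIN_APPROX_NONE); c=max(cs,key=cv2.contourArea)
P=cast(d,c[:,0,:],0.014)[:,:2]*1000; print("tray",cv2.minAreaRect(P.astype(np.float32)))
print("plate depth",depth(d,[[395,180],[395,245],[460,180],[289,205],[368,211]]))
```

```text
top green (230, 234, 19, 21) 258.5
top green (0, 221, 63, 2) 61.0
top green (194, 219, 19, 21) 261.5
top green (0, 174, 65, 8) 178.0
top green (0, 128, 68, 14) 343.0
top green (140, 65, 105, 27) 2397.5
side green (254, 187, 18, 12) 118.5
side green (259, 170, 17, 11) 103.5
side green (352, 118, 41, 32) 445.0
tile 445.1883239746094 277.5401611328125 57.4239501953125 46.134368896484375 14.461459159851074 [0.44484846 0.27692463 0.014     ] [[0.44240937 0.27663397 0.0119014 ]]
tile 483.9551086425781 384.7804870605469 57.542259216308594 47.28044128417969 11.517650604248047 [0.48368155 0.38468079 0.014     ] [[0.48420685 0.38430744 0.01165521]]
plate ((548.6102905273438, -229.0917205810547), (344.59954833984375, 251.25315856933594), 89.20718383789062)
pocket ((482.40032958984375, -101.72135925292969), (58.627342224121094, 46.04340362548828), 88.08512878417969) [367.88235294 233.94117647]
pocket ((551.1633911132812, -102.6275634765625), (44.602577209472656, 56.52886962890625), 1.0220952033996582) [368.56060606 210.93939394]
pocket ((618.4263305664062, -104.36923217773438), (58.77674102783203, 45.079627990722656), 88.11277770996094) [369.29850746 187.86567164]
tray ((567.2693481445312, 137.8874053955078), (147.10780334472656, 261.5102844238281), 86.14375305175781)
plate depth [[ 0.64404978 -0.18029774  0.01134755]
 [ 0.45094029 -0.18272202  0.01217132]
 [ 0.64851436 -0.37474405  0.01120875]
 [ 0.56249762  0.13427172  0.00598221]
 [ 0.54969239 -0.10098995  0.01326379]]
```

```bash
cat >> h.py <<'E'
JX=np.array([0.017,0.99986]); JY=np.array([-0.99986,0.017]); JO=np.array([548.7,-232.])
def jig(x,y,z=0): return np.r_[(JO+x*JX+y*JY)/1000,z/1000]
def go(x,y,z,yaw,u=1000.):
    """mm; yaw deg of the jaw axis (mod 180). prints tool-axis turn, then shift (in axes after turn)"""
    s=status.get_state(); R=Ro.from_rotvec(s["tool_rot"]).as_matrix(); c=np.degrees(np.arctan2(R[1,1],R[0,1]))
    dy=(yaw-c+90)%180-90
    y2=np.radians(c+dy); ty=np.array([np.cos(y2),np.sin(y2),0]); tz=np.array([0,0,-1.]); G=np.c_[np.cross(ty,tz),ty,tz]
    rv=np.degrees(Ro.from_matrix(R.T@G).as_rotvec()); sh=G.T@(np.array([x,y,z])-s["position"]*1000)
    print("t%.2f pos"%s["time"],(s["position"]*1000).round(1),"yaw %.1f"%c,"q7 %.2f"%s["joint_positions"][6],"F",s["ft_force"].round(1),"w %.1f"%(87*s["grip_width"]))
    print("turn",rv.round(2),"rows %.1f"%(np.abs(rv).max()/7.16),"| shift after",sh.round(1),"| shift now",(R.T@(np.array([x,y,z])-s["position"]*1000)).round(1))
E
python3 - <<'E'
from h import *
d=grab("top"); e=grab("side")
P=np.array([jig(-74,44,134),jig(-74,44,60),jig(-78,102,100),jig(-121,0,107),jig(-121,-20,107),jig(130,-68,12),jig(130,68,12)])
print(P.round(4)); print(proj(d,P).round(1)); print(proj(e,P).round(1))
for q,(n,dd) in zip((d,e),(("tt",d),("ss",e))):
    im=dd["frame"][:,:,::-1].copy(); s=6
    x0,y0,x1,y1=(395,180,480,265) if n=="tt" else (290,250,390,340)
    im=cv2.resize(im[y0:y1,x0:x1],None,fx=s,fy=s,interpolation=cv2.INTER_CUBIC)
    for p in proj(dd,P[:5]): cv2.drawMarker(im,tuple(((p-[x0,y0]+.5)*s).astype(int)),(0,0,255),0,14,1)
    cv2.imwrite(f"pics/{n}.png",im)
b=P[0]*1000; go(b[0],b[1],200,-179)
E
```

```text
[[ 0.5034 -0.3052  0.134 ]
 [ 0.5034 -0.3052  0.06  ]
 [ 0.4454 -0.3083  0.1   ]
 [ 0.5466 -0.353   0.107 ]
 [ 0.5666 -0.3533  0.107 ]
 [ 0.6189 -0.1032  0.012 ]
 [ 0.4829 -0.1009  0.012 ]]
[[449.7 229.1]
 [441.3 228.5]
 [446.7 250. ]
 [464.  213.4]
 [464.2 206.1]
 [369.1 187.8]
 [367.5 233.5]]
[[332.3 288.3]
 [331.1 309.6]
 [307.1 305.4]
 [357.9 308.6]
 [366.6 306.6]
 [345.8 255. ]
 [299.7 264.2]]
t0.40 pos [190.7 621.3 230.4] yaw 72.9 q7 -0.06 F [ 0.7 -0.6  0.2] w 86.7
turn [-1.000e-02  1.000e-02  7.194e+01] rows 10.0 | shift after [-931.9  296.5   30.4] | shift now [-570.8 -794.1   30.6]
```

View pics/tt.png

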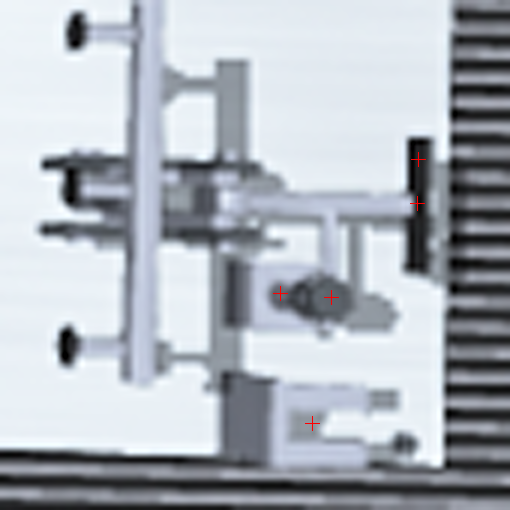

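View pics/ss.png

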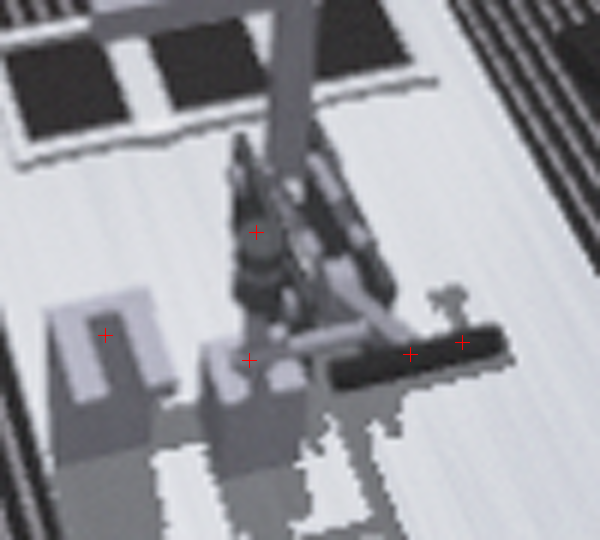

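>>> step_arm:
  rows:
    - [[0,0,6.8],[0,0,0],40]
    - [[0,0,6.8],[0,0,0],40]
    - [[0,0,6.8],[0,0,0],40]
    - [[0,0,6.8],[0,0,0],40]
    - [[0,0,6.8],[0,0,0],40]
    - [[0,0,6.8],[0,0,0],40]
    - [[0,0,6.8],[0,0,0],40]
    - [[0,0,6.8],[0,0,0],40]
    - [[0,0,6.8],[0,0,0],40]
    - [[0,0,6.8],[0,0,0],40]
    - [[0,0,6.8],[0,0,0],40]
    - [[0,0,0],[0,0,0],40]
  grip_force: 20

```text
time: 1.4
position: [0.1906, 0.6211, 0.2303]
tool_rot: [-2.327, -2.111, 0.001]
ft_force: [-0.3, -0.8, -0.3]
grip_width: 0.459
```

Run:
```python
from h import *
go(520,250,220,-1); go(503.4,-305.2,220,-1)
```

```text
t1.40 pos [190.6 621.1 230.3] yaw -5.6 q7 -1.39 F [-0.3 -0.8 -0.3] w 39.9
turn [-0.03  0.03 -4.57] rows 0.6 | shift after [-365.3  335.9   10.3] | shift now [-337.4  363.9   10.3]
t1.40 pos [190.6 621.1 230.3] yaw -5.6 q7 -1.39 F [-0.3 -0.8 -0.3] w 39.9
turn [-0.03  0.03 -4.57] rows 0.6 | shift after [-920.7  329.    10.3] | shift now [-891.6  401.3   10.6]
```

>>> step_arm:
  rows:
    - [[0,0,-4.5],[0,0,0],40]
    - [[0,0,0],[-30,28,1],40]
    - [[0,0,0],[-30,28,1],40]
    - [[0,0,0],[-30,28,1],40]
    - [[0,0,0],[-30,28,1],40]
    - [[0,0,0],[-30,28,1],40]
    - [[0,0,0],[-30,28,1],40]
    - [[0,0,0],[-30,28,1],40]
    - [[0,0,0],[-30,28,1],40]
    - [[0,0,0],[-30,28,1],40]
    - [[0,0,0],[-30,28,1],40]
    - [[0,0,0],[-30,28,1],40]

```text
time: 2.4
position: [0.4991, 0.2986, 0.217]
tool_rot: [-2.151, -2.278, -0.005]
ft_force: [0.1, 0.5, -0.5]
grip_width: 0.46
```

Run:
```python
from h import *
go(503.4,-305.2,220,-1)
```

```text
t2.40 pos [499.1 298.6 217. ] yaw 3.3 q7 -0.46 F [ 0.1  0.5 -0.5] w 40.1
turn [-0.21 -0.47  4.28] rows 0.6 | shift after [-603.6   14.9   -3. ] | shift now [-603.   -30.2   -8. ]
```

>>> step_arm:
  rows:
    - [[0,0,2],[-40,0,0],40]
    - [[0,0,2],[-40,0,0],40]
    - [[0,0,0],[-40,1,0],40]
    - [[0,0,0],[-40,1,0],40]
    - [[0,0,0],[-40,1,0],40]
    - [[0,0,0],[-40,1,0],40]
    - [[0,0,0],[-40,1,0],40]
    - [[0,0,0],[-40,1,0],40]
    - [[0,0,0],[-40,1,0],40]
    - [[0,0,0],[-40,1,0],40]
    - [[0,0,0],[-40,1,0],40]
    - [[0,0,0],[-40,1,0],40]

```text
time: 3.4
position: [0.5188, -0.2005, 0.2154]
tool_rot: [-2.186, -2.254, -0.021]
ft_force: [1.5, 0.4, -0.0]
grip_width: 0.456
```

Run:
```python
from h import *
go(503.4,-305.2,220,-1)
```

```text
t3.40 pos [ 518.8 -200.5  215.4] yaw 1.8 q7 0.46 F [ 1.5  0.4 -0. ] w 39.7
turn [ 0.5  -0.61  2.76] rows 0.4 | shift after [-105.   -13.6   -4.6] | shift now [-104.2  -18.6   -5.9]
```

>>> step_arm:
  rows:
    - [[0.5,-0.6,2.5],[0,0,0],40]
    - [[0,0,0],[-30,-3,-1],40]
    - [[0,0,0],[-30,-4,-1],40]
    - [[0,0,0],[-25,-4,-1],40]
    - [[0,0,0],[-14,-2,-1],40]
    - [[0,0,0],[0,0,0],40]
    - [[0,0,0],[0,0,0],40]

```text
time: 3.98
position: [0.5003, -0.317, 0.2214]
tool_rot: [2.224, 2.21, -0.007]
ft_force: [0.2, -0.1, -0.6]
grip_width: 0.455
```

Run:
```python
from h import *
go(503.4,-305.2,113,-1)
```

```text
t3.98 pos [ 500.3 -317.   221.4] yaw -0.4 q7 0.67 F [ 0.2 -0.1 -0.6] w 39.6
turn [0.08 0.44 0.64] rows 0.1 | shift after [ 11.9   2.9 108.4] | shift now [ 12.7   2.8 108.3]
```

>>> step_arm:
  rows:
    - [[0,0.4,0.6],[11,3,0],40]
    - [[0,0,0],[0,0,0],40]
    - [[0,0,0],[0,0,25],40]
    - [[0,0,0],[0,0,25],40]
    - [[0,0,0],[0,0,10],40]
    - [[0,0,0],[0,0,0],40]

```text
time: 4.48
position: [0.5074, -0.2995, 0.1607]
tool_rot: [2.217, 2.221, 0.009]
ft_force: [-0.1, 0.0, -0.4]
grip_width: 0.457
```

Run:
```python
from h import *
go(503.4,-305.2,113,-1)
```

```text
t4.48 pos [ 507.4 -299.5  160.7] yaw 0.1 q7 0.69 F [-0.1  0.  -0.4] w 39.8
turn [ 0.35 -0.11  1.1 ] rows 0.2 | shift after [-5.8 -3.9 47.7] | shift now [-5.8 -4.3 47.7]
```

>>> step_arm:
  rows:
    - [[0,0,0.5],[-4,-3,0],40]
    - [[0,0,0],[0,0,0],40]
    - [[0,0,0],[0,0,0],40]

```text
time: 4.73
position: [0.5053, -0.3025, 0.1621]
tool_rot: [2.223, 2.215, 0.01]
ft_force: [-0.1, 0.4, -0.3]
grip_width: 0.459
```

Run:
```python
from h import *
go(503.4,-305.2,113,-1)
```

```text
t4.73 pos [ 505.3 -302.5  162.1] yaw -0.2 q7 0.69 F [-0.1  0.4 -0.3] w 39.9
turn [ 0.39 -0.12  0.8 ] rows 0.1 | shift after [-2.7 -1.8 49.1] | shift now [-2.8 -2.2 49.1]
```

>>> step_arm:
  rows:
    - [[0.3,0,0.8],[-3,-2,10],40]
    - [[0,0,0],[0,0,12],40]
    - [[0,0,0],[0,0,12],40]
    - [[0,0,0],[0,0,6],40]
    - [[0,0,0],[0,0,0],40]

```text
time: 5.15
position: [0.5045, -0.3071, 0.1208]
tool_rot: [2.24, 2.197, 0.007]
ft_force: [-0.5, 0.7, 0.5]
grip_width: 0.46
```

Run:
```python
from h import *
go(503.4,-305.2,113,-1)
for n,b in (("top",(395,180,480,265)),("side",(280,230,380,320))): crop(grab(n),*b,6,"p1"+n+".png")
```

```text
t5.15 pos [ 504.5 -307.1  120.8] yaw -1.1 q7 0.71 F [-0.5  0.7  0.5] w 40.0
turn [ 0.32 -0.03 -0.11] rows 0.0 | shift after [ 1.9 -1.2  7.8] | shift now [ 1.9 -1.2  7.8]
```

View pics/p1side.png

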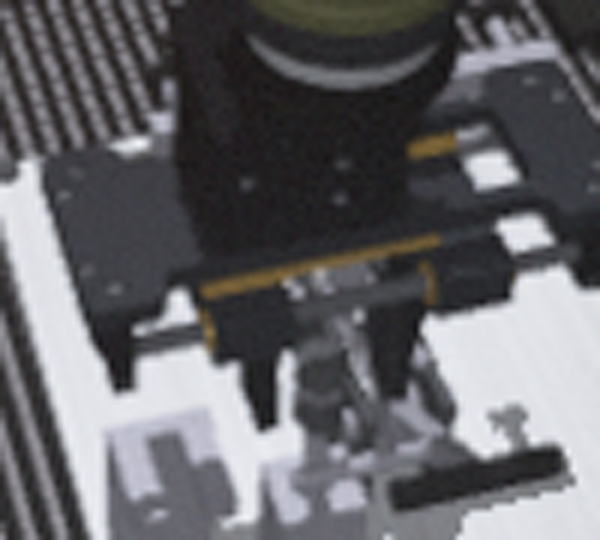

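The side view shows the jaws straddling the grey pin head, at about (333,290) in the full image. The stub and handle grip are clear of the fingers. I'll lower a little more and grip.

>>> step_arm:
  rows:
    - [[0,0,0],[2,-1,7],40]
    - [[0,0,0],[0,0,0],30]
    - [[0,0,0],[0,0,0],15]
    - [[0,0,0],[0,0,0],15]
    - [[0,0,0],[0,0,0],15]
    - [[0,0,0],[0,0,0],15]
    - [[0,0,0],[0,0,0],15]
  grip_force: 35

```text
time: 5.83
position: [0.5048, -0.3055, 0.1155]
tool_rot: [2.238, 2.196, 0.009]
ft_force: [1.0, 0.6, -0.4]
grip_width: 0.223
```

Run:
```python
from h import *
go(503.4,-305.2,165,-1)
```

```text
t5.83 pos [ 504.8 -305.5  115.5] yaw -1.1 q7 0.71 F [ 1.   0.6 -0.4] w 19.4
turn [ 0.5   0.03 -0.08] rows 0.1 | shift after [  0.2  -1.4 -49.5] | shift now [  0.2  -1.  -49.6]
```

>>> step_arm:
  rows:
    - [[0,0,0],[0,0,-8],15]
    - [[0,0,0],[0,0,-10],15]
    - [[0,0,0],[0,0,-12],15]
    - [[0,0,0],[0,0,-14],15]
    - [[0,0,0],[0,0,-14],15]
    - [[0,0,0],[0,0,-14],15]
    - [[0,0,0],[0,0,-8],15]
    - [[0,0,0],[0,0,0],15]
    - [[0,0,0],[0,0,0],15]

```text
time: 6.58
position: [0.5048, -0.3068, 0.207]
tool_rot: [2.235, 2.191, 0.013]
ft_force: [1.0, 0.2, -1.2]
grip_width: 0.219
```

Run:
```python
from h import *
go(446.4,-308.3,200,-1)
```

```text
t6.58 pos [ 504.8 -306.8  207. ] yaw -1.1 q7 0.65 F [ 1.   0.2 -1.2] w 19.1
turn [ 0.81  0.13 -0.15] rows 0.1 | shift after [ -2.5 -58.3   7. ] | shift now [ -2.7 -58.4   6.1]
```

>>> step_arm:
  rows:
    - [[0.4,0,0],[0,-12,0],15]
    - [[0.4,0,0],[0,-14,0],15]
    - [[0,0,0],[0,-14,0],15]
    - [[0,0,0],[-1,-10,0],15]
    - [[0,0,0],[0,-2,0],15]
    - [[0,0,0],[0,0,0],15]
    - [[0,0,0],[0,0,0],15]

```text
time: 7.17
position: [0.4454, -0.3056, 0.2029]
tool_rot: [-2.24, -2.194, 0.008]
ft_force: [-1.1, -0.1, -1.2]
grip_width: 0.221
```

Run:
```python
from h import *
go(446.4,-308.3,200,-1)
for n,b in (("top",(395,200,480,285)),("side",(260,210,380,330))):
    d=grab(n); s=5 if n=="side" else 6
    crop(d,*b,s,"p2"+n+".png")
    im=cv2.imread("pics/p2"+n+".png")
    for p in proj(d,np.array([jig(-78,102,100)])): cv2.drawMarker(im,tuple(((p-b[:2]+.5)*s).astype(int)),(0,0,255),0,14,1)
    cv2.imwrite("pics/p2"+n+".png",im)
```

```text
t7.17 pos [ 445.4 -305.6  202.9] yaw -1.2 q7 0.63 F [-1.1 -0.1 -1.2] w 19.2
turn [-0.47 -0.03 -0.18] rows 0.1 | shift after [-2.7  1.1  2.9] | shift now [-2.7  1.1  2.9]
```

View pics/p2side.png

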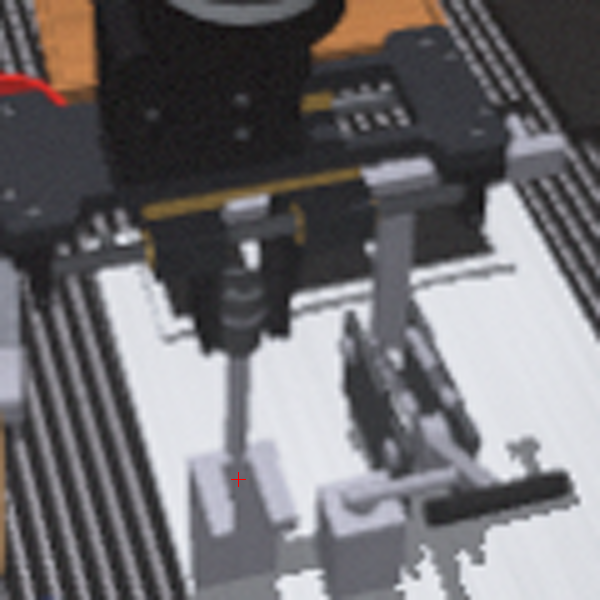

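View pics/p2top.png

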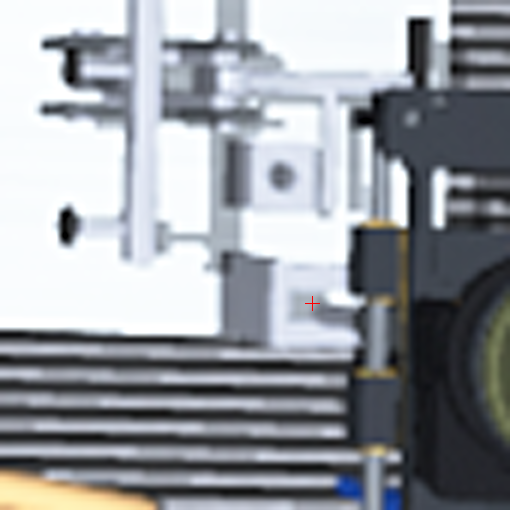

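>>> step_arm:
  rows:
    - [[-0.4,0,0],[-2,0.5,4],15]
    - [[0,0,0],[0,0,8],15]
    - [[0,0,0],[0,0,8],15]
    - [[0,0,0],[0,0,4],15]
    - [[0,0,0],[0,0,0],15]

```text
time: 7.68
position: [0.4479, -0.3075, 0.176]
tool_rot: [2.242, 2.201, -0.003]
ft_force: [-0.0, -0.9, -0.5]
grip_width: 0.217
```

Run:
```python
from h import *
go(446,-308.3,117,-1)
n="side"; b=(260,210,380,330); crop(grab(n),*b,5,"p3side.png")
```

```text
t7.68 pos [ 447.9 -307.5  176. ] yaw -1.0 q7 0.66 F [-0.  -0.9 -0.5] w 18.9
turn [-0.08  0.09 -0.05] rows 0.0 | shift after [-0.8 -1.9 59. ] | shift now [-0.7 -1.8 59. ]
```

View pics/p3side.png

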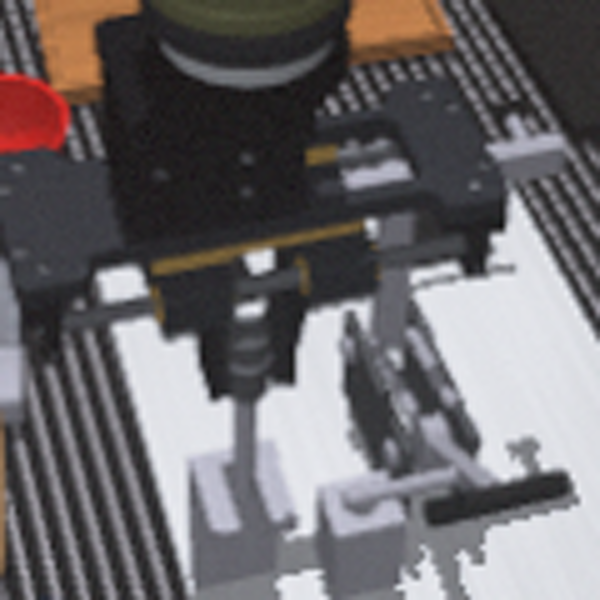

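>>> step_arm:
  rows:
    - [[0,0,0],[-0.5,-2,6],15]
    - [[0,0,0],[0,0,10],15]
    - [[0,0,0],[0,0,12],15]
    - [[0,0,0],[0,0,10],15]
    - [[0,0,0],[0,0,8],15]
    - [[0,0,0],[0,0,3],15]
    - [[0,0,0],[0,0,0],15]

```text
time: 8.32
position: [0.4452, -0.3078, 0.1211]
tool_rot: [-2.241, -2.2, 0.005]
ft_force: [0.4, 0.3, -1.7]
grip_width: 0.223
```

Run:
```python
from h import *
go(446,-308.3,116,-1)
```

```text
t8.32 pos [ 445.2 -307.8  121.1] yaw -1.0 q7 0.70 F [ 0.4  0.3 -1.7] w 19.4
turn [-0.17  0.08 -0.04] rows 0.0 | shift after [-0.5  0.8  5.1] | shift now [-0.5  0.8  5.1]
```

>>> step_arm:
  rows:
    - [[0,0,0],[0,0.5,2.5],15]
    - [[0,0,0],[0,0,3],15]
    - [[0,0,0],[0,0,2],15]
    - [[0,0,0],[0,0,0],15]

```text
time: 8.65
position: [0.4463, -0.3086, 0.1156]
tool_rot: [-2.241, -2.201, 0.003]
ft_force: [-0.3, -0.6, -0.7]
grip_width: 0.219
```

Run:
```python
from h import *
go(446,-308.3,116,-1)
```

```text
t8.65 pos [ 446.3 -308.6  115.6] yaw -1.0 q7 0.71 F [-0.3 -0.6 -0.7] w 19.1
turn [-0.11  0.05 -0.05] rows 0.0 | shift after [ 0.3 -0.4 -0.4] | shift now [ 0.3 -0.4 -0.4]
```

>>> step_arm:
  rows:
    - [[0,0,0],[0,0,2],15]
    - [[0,0,0],[0,0,0],15]

```text
time: 8.82
position: [0.4472, -0.3093, 0.1156]
tool_rot: [2.241, 2.2, -0.001]
ft_force: [-0.4, 0.2, -1.3]
grip_width: 0.217
```

>>> step_arm:
  rows:
    - [[0,0,0],[0,0,0],24]
    - [[0,0,0],[0,0,0],32]
    - [[0,0,0],[0,0,0],40]
    - [[0,0,0],[0,0,0],40]
    - [[0,0,0],[0,0,-12],40]
    - [[0,0,0],[0,0,-20],40]
    - [[0,0,0],[0,0,-25],40]
    - [[0,0,0],[0,0,-25],40]
    - [[0,0,0],[0,0,-12],40]
    - [[0,0,0],[0,0,0],40]

```text
time: 9.65
position: [0.4466, -0.3095, 0.2157]
tool_rot: [2.242, 2.199, -0.003]
ft_force: [0.7, 0.6, -0.3]
grip_width: 0.456
```

Run:
```python
from h import *
go(566.6,-353.3,180,89)
n="side"; b=(260,210,380,330); crop(grab(n),*b,5,"p4side.png")
```

```text
t9.65 pos [ 446.6 -309.5  215.7] yaw -1.1 q7 0.63 F [ 0.7  0.6 -0.3] w 39.7
turn [8.000e-02 1.200e-01 8.987e+01] rows 12.6 | shift after [120.8  41.7  35.7] | shift now [-41.3 120.9  35.7]
```

View pics/p4side.png

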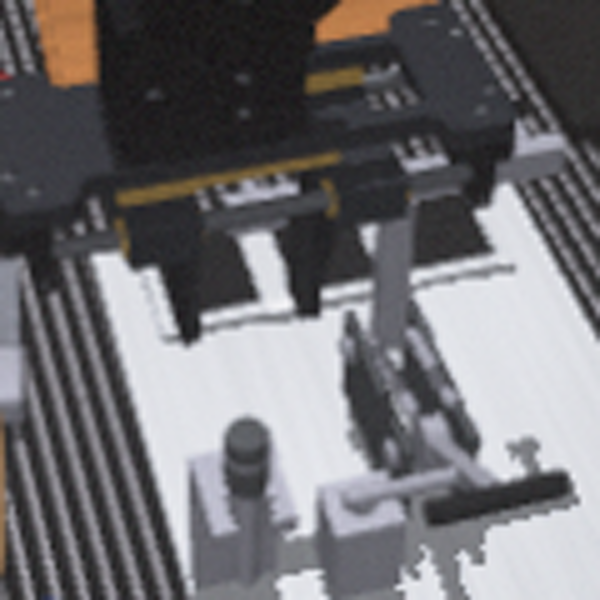

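The side crop shows the pin upright in the fork, with its head at about (309,298) in the full image resting on top. I'll go to the nearest tile.

>>> step_arm:
  rows:
    - [[0,0,0],[30,15,0],87]
    - [[0,0,0],[38,15,0],87]
    - [[0,0,0],[38,15,0],87]
    - [[0,0,0],[38,12,0],87]
    - [[0,0,0],[40,8,0],87]
    - [[0,0,0],[40,4,0],87]
    - [[0,0,0],[40,-4,0],87]
    - [[0,0,0],[40,-8,0],87]
    - [[0,0,0],[40,-10,0],87]
    - [[0,0,0],[40,-12,0],87]
    - [[0,0,0],[40,-12,0],87]
    - [[0,0,0],[40,-12,0],87]

```text
time: 10.7
position: [0.4686, 0.1518, 0.2026]
tool_rot: [2.269, 2.169, -0.025]
ft_force: [2.0, -0.6, 0.7]
grip_width: 0.998
```

```bash
cat >> h.py <<'E'
def tiles(e=None):
    d=e or grab("top"); hsv=cv2.cvtColor(d["frame"],cv2.COLOR_RGB2HSV)
    m=cv2.inRange(hsv,(45,90,40),(85,255,255)); cs,_=cv2.findContours(m,0,cv2.CHAIN_APPROX_NONE)
    for c in cs:
        x,y,w,h=cv2.boundingRect(c)
        if cv2.contourArea(c)>40 and x>90 and y>110:
            for zz in (0.014,0.026):
                P=cast(d,c[:,0,:],zz)[:,:2]; r=cv2.minAreaRect((P*1000).astype(np.float32)); print("tile px",(x+w//2,y+h//2),"z",zz,np.round(r[0],1),np.round(r[1],1),"ang %.1f"%r[2],"area",cv2.contourArea(c))
E
python3 - <<'E'
from h import *
tiles(); go(445,277.2,100,104.5)
E
```

```text
tile px (203, 229) z 0.014 [483.8 384.4] [57.3 47.8] ang 12.6 area 248.5
tile px (203, 229) z 0.026 [484.2 380.9] [56.7 47.3] ang 12.6 area 248.5
t10.75 pos [465.3 162.  201.9] yaw -1.9 q7 -0.42 F [-1.6  7.7  1. ] w 86.6
turn [-0.28  0.86 73.59] rows 10.3 | shift after [   9.2 -116.6  101.9] | shift now [115.3 -22.9 101.3]
```

>>> step_arm:
  rows:
    - [[0,0,5],[25,-5,0],87]
    - [[0,0,7],[0,0,0],87]
    - [[0,0,7],[0,0,0],87]
    - [[0,0,7],[0,0,0],87]
    - [[0,0,7],[0,0,0],87]
    - [[0,0,7],[0,0,0],87]
    - [[0,0,7],[0,0,0],87]
    - [[0,0,7],[0,0,0],87]
    - [[0,0,7],[0,0,0],87]
    - [[0,0,6],[0,0,0],87]
    - [[0,0,4],[0,0,0],87]
    - [[0,0,0],[0,0,0],87]

```text
time: 11.75
position: [0.4512, 0.1901, 0.1876]
tool_rot: [3.097, 0.413, -0.055]
ft_force: [0.1, -0.3, -0.4]
grip_width: 0.998
```

Run:
```python
from h import *
go(445,277.2,100,104.5)
```

```text
t11.75 pos [451.2 190.1 187.6] yaw -74.8 q7 -1.75 F [ 0.1 -0.3 -0.4] w 86.8
turn [0.69 2.11 0.69] rows 0.3 | shift after [ 15.8 -85.9  87.6] | shift now [ 20.1 -86.7  85.9]
```

>>> step_arm:
  rows:
    - [[0.7,2,0.7],[4,-20,0],87]
    - [[0,0,0],[5,-25,20],87]
    - [[0,0,0],[5,-22,25],87]
    - [[0,0,0],[2,-8,10],87]
    - [[0,0,0],[0,0,0],87]
    - [[0,0,0],[0,0,0],87]

```text
time: 12.25
position: [0.4474, 0.2649, 0.1278]
tool_rot: [3.113, 0.405, -0.006]
ft_force: [-0.1, 0.2, -0.4]
grip_width: 0.998
```

Run:
```python
from h import *
tiles()
go(445,277.2,12,104.5)
```

```text
tile px (241, 245) z 0.014 [440.8 271.5] [45. 36.] ang 14.4 area 160.0
tile px (241, 245) z 0.026 [441.6 269.1] [44.5 35.6] ang 14.4 area 160.0
tile px (203, 226) z 0.014 [491.  385.3] [42.9 46.4] ang 12.6 area 104.5
tile px (203, 226) z 0.026 [491.3 381.8] [42.4 45.9] ang 12.6 area 104.5
t12.30 pos [447.5 264.7 127.9] yaw -75.2 q7 -1.85 F [ 0.1  0.1 -0.5] w 86.7
turn [0.11 0.23 0.29] rows 0.0 | shift after [  0.7 -12.7 115.9] | shift now [  1.2 -12.9 115.9]
```

>>> step_arm:
  rows:
    - [[0,0,0],[1,-9,10],87]
    - [[0,0,0.3],[0,-3,25],87]
    - [[0,0,0],[0,0,28],87]
    - [[0,0,0],[0,0,20],87]
    - [[0,0,0],[0,0,8],87]
    - [[0,0,0],[0,0,0],87]
    - [[0,0,0],[0,0,0],87]

```text
time: 12.88
position: [0.4516, 0.2759, 0.0391]
tool_rot: [-3.114, -0.386, -0.011]
ft_force: [-0.1, -0.0, 0.9]
grip_width: 1.001
```

Run:
```python
from h import *
go(445,277.2,15,104.5)
d=grab("side");crop(d,200,120,330,230,6,"t1.png")
```

```text
t12.88 pos [451.6 275.9  39.1] yaw -75.9 q7 -1.83 F [-0.1 -0.   0.9] w 87.1
turn [-0.15 -0.44 -0.38] rows 0.1 | shift after [-6.1 -2.9 24.1] | shift now [-6.3 -2.8 24. ]
```

View pics/t1.png

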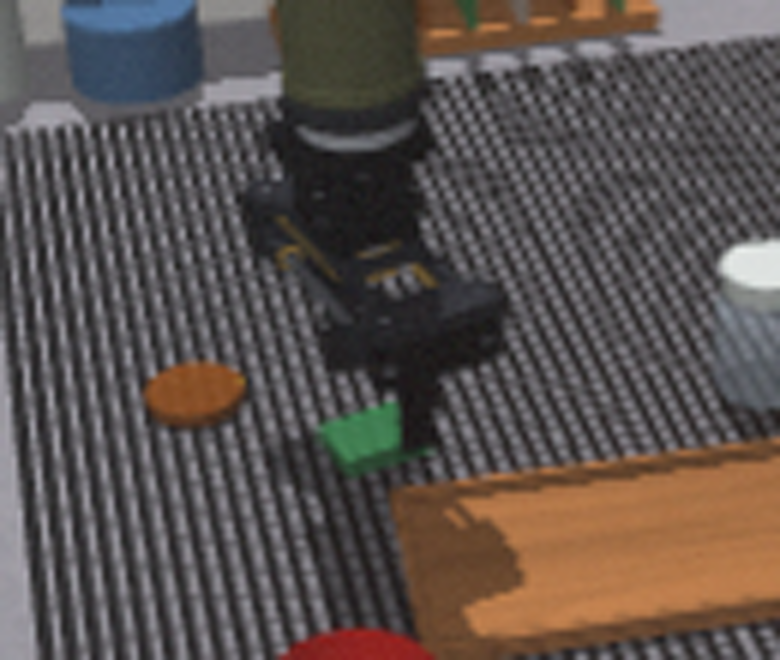

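>>> step_arm:
  rows:
    - [[0,-0.4,-0.4],[-6,-3,4],87]
    - [[0,0,0],[0,0,10],87]
    - [[0,0,0],[0,0,7],87]
    - [[0,0,0],[0,0,0],87]
    - [[0,0,0],[0,0,0],87]
  grip_force: 20

```text
time: 13.35
position: [0.4473, 0.2798, 0.0206]
tool_rot: [-3.109, -0.397, -0.01]
ft_force: [-0.6, 0.9, -0.9]
grip_width: 0.998
```

Run:
```python
from h import *
go(445,277.2,15,104.5)
```

```text
t13.35 pos [447.3 279.8  20.6] yaw -75.4 q7 -1.82 F [-0.6  0.9 -0.9] w 86.8
turn [-0.39 -0.43  0.06] rows 0.1 | shift after [-2.9  1.9  5.6] | shift now [-2.9  1.9  5.6]
```

>>> step_arm:
  rows:
    - [[-0.4,-0.4,0],[-3,2,5],87]
    - [[0,0,0],[0,0,1],87]
    - [[0,0,0],[0,0,0],60]
    - [[0,0,0],[0,0,0],40]
    - [[0,0,0],[0,0,0],38]
    - [[0,0,0],[0,0,0],38]
    - [[0,0,0],[0,0,0],38]
    - [[0,0,0],[0,0,0],38]
    - [[0,0,0],[0,0,0],38]

```text
time: 14.1
position: [0.4453, 0.2771, 0.0146]
tool_rot: [3.116, 0.398, 0.001]
ft_force: [0.5, 0.6, -0.2]
grip_width: 0.554
```

Run:
```python
from h import *
go(445,277.2,15,104.5)
```

```text
t14.10 pos [445.3 277.1  14.6] yaw -75.4 q7 -1.82 F [ 0.5  0.6 -0.2] w 48.2
turn [ 0.03 -0.05  0.05] rows 0.0 | shift after [-0.3 -0.2 -0.4] | shift now [-0.3 -0.2 -0.4]
```

>>> step_arm:
  rows:
    - [[0,0,0],[0,0,0],38]
    - [[0,0,0],[0,0,0],38]
    - [[0,0,0],[0,0,0],38]
    - [[0,0,0],[0,0,0],38]
    - [[0,0,0],[0,0,0],38]

```text
time: 14.52
position: [0.4453, 0.2772, 0.0146]
tool_rot: [3.116, 0.398, 0.002]
ft_force: [0.5, 0.3, -1.2]
grip_width: 0.501
```

>>> step_arm:
  rows:
    - [[0,0,0],[0,0,-10],38]
    - [[0,0,0],[0,0,-16],38]
    - [[0,0,-5],[0,0,-20],38]
    - [[0,0,-7],[0,0,-20],38]
    - [[0,0,-7],[0,0,-20],38]
    - [[0,0,-7],[0,0,-20],38]
    - [[0,0,-7],[0,0,-12],38]
    - [[0,0,-7],[0,0,0],38]
    - [[0,0,-7],[0,0,0],38]
    - [[0,0,-7],[0,0,0],38]
    - [[0,0,-7],[0,0,0],38]
    - [[0,0,-6],[0,0,0],38]

```text
time: 15.52
position: [0.445, 0.2754, 0.146]
tool_rot: [2.344, 2.088, 0.003]
ft_force: [1.1, -0.4, -0.6]
grip_width: 0.503
```

Run:
```python
from h import *
p=jig(130,-68)*1000+[.7,0,0]; print(p); go(p[0],p[1],100,-1)
p=jig(130,68)*1000+[.7,0,0]; print(p); go(p[0],p[1],100,-1)
```

```text
[ 619.60048 -103.1742     0.     ]
t15.52 pos [445.  275.4 146. ] yaw -6.6 q7 -0.69 F [ 1.1 -0.4 -0.6] w 43.8
turn [ 0.18  0.01 -5.63] rows 0.8 | shift after [-375.5  181.1   46. ] | shift now [-355.9  217.    46.7]
[ 483.61952 -100.8622     0.     ]
t15.52 pos [445.  275.4 146. ] yaw -6.6 q7 -0.69 F [ 1.1 -0.4 -0.6] w 43.8
turn [ 0.18  0.01 -5.63] rows 0.8 | shift after [-375.5   45.1   46. ] | shift now [-369.3   81.6   46.3]
```

>>> step_arm:
  rows:
    - [[0,0,-2],[-18,11,0],38]
    - [[0,0,-2],[-30,18,0],38]
    - [[0,0,-1],[-34,18,0],38]
    - [[0,0,0],[-34,17,0],38]
    - [[0,0,0],[-34,16,0],38]
    - [[0,0,0],[-34,16,0],38]
    - [[0,0,0],[-34,16,0],38]
    - [[0,0,0],[-34,16,0],38]
    - [[0,0,0],[-34,16,0],38]
    - [[0,0,0],[-25,12,0],38]
    - [[0,0,0],[-12,6,0],38]
    - [[0,0,0],[0,0,0],38]

```text
time: 16.52
position: [0.6031, -0.0654, 0.1549]
tool_rot: [2.228, 2.206, 0.013]
ft_force: [-0.2, -0.4, -1.1]
grip_width: 0.5
```

Run:
```python
from h import *
go(619.6,-103.2,60,-1); tiles()
```

```text
t16.52 pos [603.1 -65.4 154.9] yaw -0.6 q7 0.18 F [-0.2 -0.4 -1.1] w 43.5
turn [ 0.57 -0.08  0.45] rows 0.1 | shift after [-37.5  17.2  94.9] | shift now [-37.7  15.9  95. ]
tile px (203, 229) z 0.014 [484.  384.8] [57.5 47.3] ang 11.5 area 262.5
tile px (203, 229) z 0.026 [484.3 381.3] [57.  46.8] ang 11.5 area 262.5
```

>>> step_arm:
  rows:
    - [[0.5,0,0.4],[-15,7,0],38]
    - [[0,0,0],[-15,7,15],38]
    - [[0,0,0],[-5,2,25],38]
    - [[0,0,0],[0,0,25],38]
    - [[0,0,0],[0,0,10],38]
    - [[0,0,0],[0,0,0],38]
    - [[0,0,0],[0,0,0],38]

```text
time: 17.15
position: [0.6183, -0.0861, 0.0807]
tool_rot: [-2.219, -2.212, -0.015]
ft_force: [0.6, -0.4, -0.5]
grip_width: 0.503
```

Run:
```python
from h import *
go(619.6,-103.2,45,-1)
```

```text
t17.15 pos [618.3 -86.1  80.7] yaw -0.2 q7 0.28 F [ 0.6 -0.4 -0.5] w 43.8
turn [ 0.06 -0.7   0.82] rows 0.1 | shift after [-17.    1.6  35.7] | shift now [-17.5   1.3  35.5]
```

>>> step_arm:
  rows:
    - [[0,-0.6,0.8],[-12,1,0],38]
    - [[0,0,0],[-5,1,8],38]
    - [[0,0,0],[0,0,14],38]
    - [[0,0,0],[0,0,8],38]
    - [[0,0,0],[0,0,0],38]
    - [[0,0,0],[0,0,0],38]

```text
time: 17.65
position: [0.6232, -0.1023, 0.0525]
tool_rot: [2.235, 2.202, 0.011]
ft_force: [0.3, 0.2, -0.6]
grip_width: 0.502
```

Run:
```python
from h import *
go(619.6,-103.2,35,-1)
```

```text
t17.65 pos [ 623.2 -102.3   52.5] yaw -0.9 q7 0.30 F [ 0.3  0.2 -0.6] w 43.7
turn [ 0.45 -0.12  0.13] rows 0.1 | shift after [-1.  -3.6 17.5] | shift now [-1.  -3.7 17.5]
```

>>> step_arm:
  rows:
    - [[0.4,0,0],[-1,-3.5,5],38]
    - [[0,0,0],[0,0,8],38]
    - [[0,0,0],[0,0,3],38]
    - [[0,0,0],[0,0,0],38]
    - [[0,0,0],[0,0,0],38]

```text
time: 18.07
position: [0.6192, -0.1031, 0.0346]
tool_rot: [-2.237, -2.203, -0.002]
ft_force: [-0.1, 0.0, -0.9]
grip_width: 0.506
```

Run:
```python
from h import *
go(619.6,-103.2,27,-1)
d=grab("side");crop(d,270,200,400,310,6,"t2.png")
```

```text
t18.07 pos [ 619.2 -103.1   34.6] yaw -0.9 q7 0.31 F [-0.1  0.  -0.9] w 44.0
turn [-0.02 -0.14  0.13] rows 0.0 | shift after [-0.1  0.4  7.6] | shift now [-0.1  0.4  7.6]
```

View pics/t2.png

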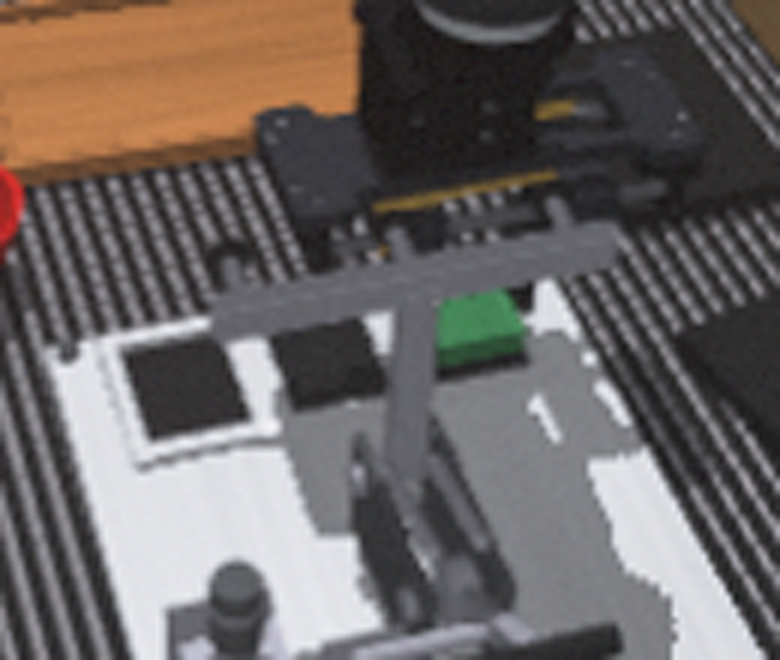

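>>> step_arm:
  rows:
    - [[0,0,0],[0,0,4],38]
    - [[0,0,0],[0,0,3],38]
    - [[0,0,0],[0,0,1.5],38]
    - [[0,0,0],[0,0,0],38]

```text
time: 18.45
position: [0.6202, -0.1031, 0.0266]
tool_rot: [-2.237, -2.204, -0.005]
ft_force: [-1.6, -0.4, 1.6]
grip_width: 0.501
```

Run:
```python
from h import *
go(619.6,-103.2,27,-1)
d=grab("side");crop(d,270,200,400,310,6,"t3.png")
```

```text
t18.45 pos [ 620.2 -103.1   26.6] yaw -0.8 q7 0.32 F [-1.6 -0.4  1.6] w 43.6
turn [ 0.09 -0.14  0.15] rows 0.0 | shift after [-0.1 -0.6 -0.4] | shift now [-0.1 -0.6 -0.4]
```

View pics/t3.png

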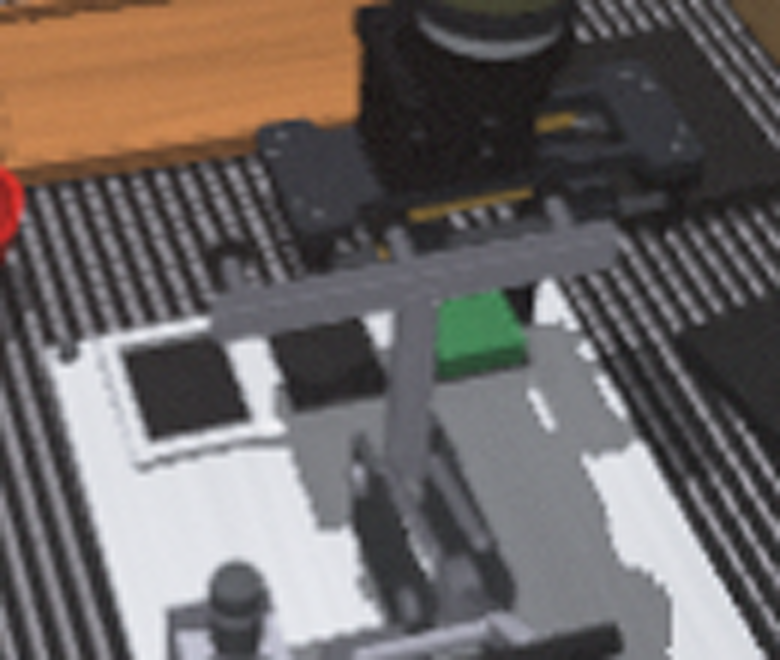

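>>> step_arm:
  rows:
    - [[0,0,0],[0,0,0],50]
    - [[0,0,0],[0,0,0],60]
    - [[0,0,0],[0,0,0],64]
    - [[0,0,0],[0,0,0],64]
    - [[0,0,0],[0,0,-10],64]
    - [[0,0,0],[0,0,-20],64]
    - [[0,0,0],[0,0,-30],87]
    - [[0,0,0],[10,0,-30],87]
    - [[0,0,0],[25,-10,-15],87]
    - [[0,0,0],[35,-15,0],87]
    - [[0,0,0],[35,-15,0],87]
    - [[0,0,0],[35,-15,0],87]

```text
time: 19.5
position: [0.5699, 0.0283, 0.1425]
tool_rot: [2.254, 2.174, 0.006]
ft_force: [0.6, 0.6, -0.6]
grip_width: 0.99
```

Run:
```python
from h import *
tiles(); go(484,384.8,100,101.6); print(jig(130,-68))
d=grab("side");crop(d,270,200,400,310,6,"t4.png")
```

```text
tile px (203, 229) z 0.014 [483.8 384.4] [57.3 47.8] ang 12.6 area 265.0
tile px (203, 229) z 0.026 [484.2 380.9] [56.7 47.3] ang 12.6 area 265.0
tile px (370, 188) z 0.014 [ 619.6 -104.2] [44.8 56.6] ang 1.0 area 261.0
tile px (370, 188) z 0.026 [ 618.6 -102.8] [44.3 56. ] ang 1.0 area 261.0
t19.55 pos [567.1  39.  142. ] yaw -1.5 q7 -0.05 F [-3.2  6.1 -0.4] w 86.3
turn [ 0.21 -0.35 76.93] rows 10.7 | shift after [ -11.9 -355.4   42. ] | shift now [343.4 -92.2  42.2]
[ 0.61890048 -0.1031742   0.        ]
```

View pics/t4.png

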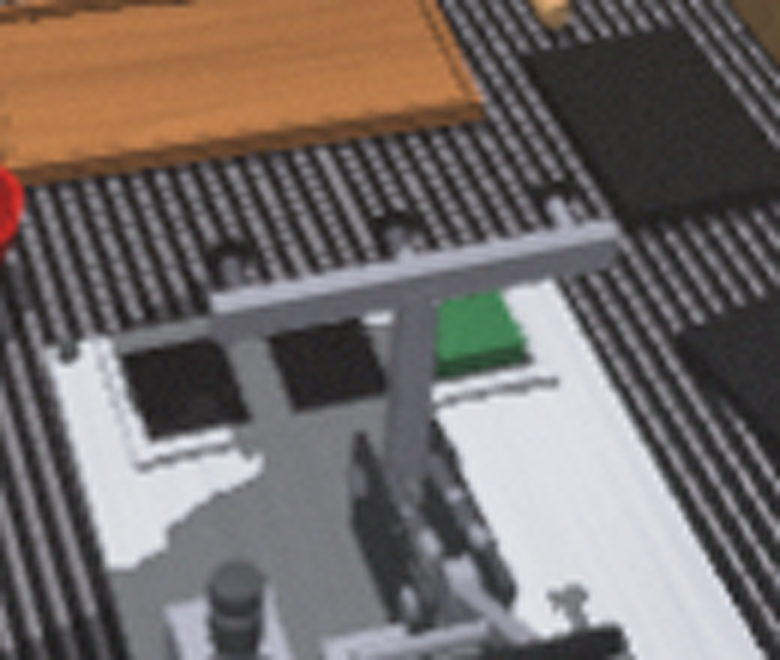

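Tile 1 lies flat in pocket0 (top view (370,188)), under 1 mm from the pocket centre. Next is the second tile at (203,229).

>>> step_arm:
  rows:
    - [[0,0,3],[38,-10,0],87]
    - [[0,0,5],[38,-12,0],87]
    - [[0,0,7],[38,-14,0],87]
    - [[0,0,7],[36,-18,0],87]
    - [[0,0,7],[33,-23,0],87]
    - [[0,0,7],[30,-27,0],87]
    - [[0,0,7],[26,-30,0],87]
    - [[0,0,7],[22,-33,0],87]
    - [[0,0,7],[0,0,0],87]
    - [[0,0,7],[0,0,0],87]
    - [[0,0,0],[0,0,0],87]
    - [[0,0,0],[0,0,0],87]

```text
time: 20.6
position: [0.5041, 0.3455, 0.1506]
tool_rot: [-3.064, -0.687, -0.03]
ft_force: [-0.0, -0.7, -0.3]
grip_width: 0.994
```

Run:
```python
from h import *
go(484,384.7,70,102)
```

```text
t20.60 pos [504.1 345.5 150.6] yaw -64.7 q7 -1.68 F [-0.  -0.7 -0.3] w 86.5
turn [ 0.02 -1.09 13.28] rows 1.9 | shift after [-11.5 -42.5  80.6] | shift now [ -3.  -44.3  80.5]
```

>>> step_arm:
  rows:
    - [[0,-0.5,6.7],[0,0,0],87]
    - [[0,-0.5,6.6],[0,0,0],87]
    - [[0,0,0],[-5,-14,10],87]
    - [[0,0,0],[-5,-16,20],87]
    - [[0,0,0],[-1,-10,20],87]
    - [[0,0,0],[0,-2,15],87]
    - [[0,0,0],[0,0,6],87]
    - [[0,0,0],[0,0,0],87]
    - [[0,0,0],[0,0,0],87]

```text
time: 21.35
position: [0.486, 0.3829, 0.0776]
tool_rot: [-3.119, -0.357, -0.006]
ft_force: [0.6, 0.2, -0.0]
grip_width: 1.0
```

Run:
```python
from h import *
go(484,384.7,35,102)
```

```text
t21.35 pos [486.  382.9  77.6] yaw -76.9 q7 -1.91 F [ 0.6  0.2 -0. ] w 87.0
turn [-0.11 -0.25  1.05] rows 0.1 | shift after [-1.6 -2.2 42.6] | shift now [-1.8 -2.2 42.6]
```

>>> step_arm:
  rows:
    - [[0,0,1],[-2,-2,8],87]
    - [[0,0,0],[0,0,15],87]
    - [[0,0,0],[0,0,15],87]
    - [[0,0,0],[0,0,10],87]
    - [[0,0,0],[0,0,4],87]
    - [[0,0,0],[0,0,0],87]
    - [[0,0,0],[0,0,0],87]

```text
time: 21.93
position: [0.4874, 0.3852, 0.0277]
tool_rot: [-3.117, -0.325, -0.018]
ft_force: [0.5, -0.2, 0.0]
grip_width: 0.996
```

Run:
```python
from h import *
go(484,384.7,15,102)
```

```text
t21.93 pos [487.4 385.2  27.7] yaw -78.1 q7 -1.91 F [ 0.5 -0.2  0. ] w 86.7
turn [-0.38 -0.68 -0.09] rows 0.1 | shift after [-3.4 -0.2 12.7] | shift now [-3.6 -0.1 12.6]
```

>>> step_arm:
  rows:
    - [[-0.4,-0.7,0],[-3.5,0,5],87]
    - [[0,0,0],[0,0,6],80]
    - [[0,0,0],[0,0,1],60]
    - [[0,0,0],[0,0,0],55]
    - [[0,0,0],[0,0,0],52]

```text
time: 22.35
position: [0.485, 0.3856, 0.0168]
tool_rot: [-3.123, -0.326, -0.002]
ft_force: [0.5, 0.2, -0.1]
grip_width: 0.779
```

Run:
```python
from h import *
go(484,384.7,15,102)
```

```text
t22.35 pos [485.  385.6  16.8] yaw -78.1 q7 -1.91 F [ 0.5  0.2 -0.1] w 67.8
turn [-0.06 -0.09 -0.1 ] rows 0.0 | shift after [-1.2  0.6  1.8] | shift now [-1.2  0.6  1.8]
```

>>> step_arm:
  rows:
    - [[0,0,0],[-1,0.5,2],38]
    - [[0,0,0],[0,0,0],38]
    - [[0,0,0],[0,0,0],38]
    - [[0,0,0],[0,0,0],38]
    - [[0,0,0],[0,0,0],38]
    - [[0,0,0],[0,0,0],38]
    - [[0,0,0],[0,0,0],38]
    - [[0,0,0],[0,0,0],38]
    - [[0,0,0],[0,0,0],38]
    - [[0,0,0],[0,0,0],38]
    - [[0,0,0],[0,0,0],38]

```text
time: 23.27
position: [0.4843, 0.385, 0.015]
tool_rot: [-3.123, -0.326, -0.003]
ft_force: [-0.2, -0.2, -0.9]
grip_width: 0.503
```

>>> step_arm:
  rows:
    - [[0,0,0],[0,0,-10],38]
    - [[0,0,0],[0,0,-16],38]
    - [[0,0,-5],[0,0,-20],38]
    - [[0,0,-7],[0,0,-20],38]
    - [[0,0,-7],[0,0,-20],38]
    - [[0,0,-7],[0,0,-20],38]
    - [[0,0,-7],[0,0,-12],38]
    - [[0,0,-7],[0,0,0],38]
    - [[0,0,-7],[0,0,0],38]
    - [[0,0,-7],[0,0,0],38]
    - [[0,0,-7],[0,0,0],38]
    - [[0,0,-7],[0,0,0],38]

```text
time: 24.27
position: [0.4853, 0.3834, 0.1479]
tool_rot: [2.378, 2.05, 0.011]
ft_force: [-0.1, 0.0, -0.7]
grip_width: 0.504
```

Run:
```python
from h import *
go(483.6,-100.9,80,-1); tiles()
```

```text
t24.27 pos [485.3 383.4 147.9] yaw -8.5 q7 -0.80 F [-0.1  0.  -0.7] w 43.8
turn [ 0.36 -0.2  -7.45] rows 1.0 | shift after [-484.3    6.7   67.9] | shift now [-479.6   69.1   66.5]
tile px (196, 232) z 0.014 [476.9 404.9] [24.5 47.2] ang 81.9 area 105.5
tile px (196, 232) z 0.026 [477.3 401.2] [24.3 46.8] ang 81.9 area 105.5
tile px (370, 188) z 0.014 [ 619.5 -104.2] [44.7 56.6] ang 0.9 area 256.0
tile px (370, 188) z 0.026 [ 618.5 -102.7] [44.3 56. ] ang 0.9 area 256.0
```

>>> step_arm:
  rows:
    - [[0,0,-2],[-20,3,0],38]
    - [[0,0,-2],[-34,4,0],38]
    - [[0,0,-2],[-40,4,0],38]
    - [[0,0,0],[-40,3,0],38]
    - [[0,0,0],[-40,2,0],38]
    - [[0,0,0],[-40,1,0],38]
    - [[0,0,0],[-40,0,0],38]
    - [[0,0,0],[-40,0,0],38]
    - [[0,0,0],[-40,0,0],38]
    - [[0,0,0],[-40,0,0],38]
    - [[0,0,0],[-25,0,0],38]
    - [[0,0,0],[-12,0,0],38]

```text
time: 25.32
position: [0.4774, -0.0398, 0.151]
tool_rot: [2.285, 2.155, 0.032]
ft_force: [-0.5, 0.5, -0.3]
grip_width: 0.501
```

Run:
```python
from h import *
go(483.6,-100.9,80,-1)
```

```text
t25.32 pos [477.4 -39.8 151. ] yaw -3.4 q7 -0.02 F [-0.5  0.5 -0.3] w 43.6
turn [ 0.85 -0.8  -2.37] rows 0.3 | shift after [-61.    7.2  71. ] | shift now [-61.7   8.7  70.3]
```

>>> step_arm:
  rows:
    - [[0.8,-0.8,-2.2],[-15,2,0],38]
    - [[0,0,0],[-22,3,10],38]
    - [[0,0,0],[-15,2,20],38]
    - [[0,0,0],[-5,0,20],38]
    - [[0,0,0],[0,0,12],38]
    - [[0,0,0],[0,0,4],38]
    - [[0,0,0],[0,0,0],38]
    - [[0,0,0],[0,0,0],38]

```text
time: 25.98
position: [0.4834, -0.108, 0.0888]
tool_rot: [2.276, 2.157, 0.013]
ft_force: [0.4, 0.1, -0.5]
grip_width: 0.502
```

Run:
```python
from h import *
go(483.6,-100.9,40,-1)
```

```text
t25.98 pos [ 483.4 -108.    88.8] yaw -3.1 q7 0.19 F [ 0.4  0.1 -0.5] w 43.6
turn [ 0.57 -0.11 -2.08] rows 0.3 | shift after [ 7.1  0.  48.8] | shift now [ 7.  -0.7 48.8]
```

>>> step_arm:
  rows:
    - [[0.5,0,-2],[7,0,8],38]
    - [[0,0,0],[0,0,15],38]
    - [[0,0,0],[0,0,15],38]
    - [[0,0,0],[0,0,5],38]
    - [[0,0,0],[0,0,0],38]
    - [[0,0,0],[0,0,0],38]

```text
time: 26.48
position: [0.4894, -0.098, 0.0512]
tool_rot: [2.237, 2.199, 0.018]
ft_force: [-0.2, 0.4, -0.3]
grip_width: 0.504
```

Run:
```python
from h import *
go(483.6,-100.9,35,-1)
```

```text
t26.48 pos [489.4 -98.   51.2] yaw -1.0 q7 0.25 F [-0.2  0.4 -0.3] w 43.8
turn [ 0.68 -0.26  0.02] rows 0.1 | shift after [-3.  -5.7 16.2] | shift now [-3.1 -5.9 16.1]
```

>>> step_arm:
  rows:
    - [[0.6,-0.2,0],[-3,-5.5,3],38]
    - [[0,0,0],[0,0,6],38]
    - [[0,0,0],[0,0,3],38]
    - [[0,0,0],[0,0,0],38]
    - [[0,0,0],[0,0,0],38]

```text
time: 26.9
position: [0.4855, -0.1011, 0.0411]
tool_rot: [2.239, 2.2, 0.008]
ft_force: [-0.0, -0.5, -1.2]
grip_width: 0.5
```

Run:
```python
from h import *
go(483.6,-100.9,35,-1)
```

```text
t26.90 pos [ 485.5 -101.1   41.1] yaw -1.0 q7 0.27 F [-0.  -0.5 -1.2] w 43.5
turn [ 0.3  -0.09  0.  ] rows 0.0 | shift after [ 0.2 -1.9  6.1] | shift now [ 0.2 -1.9  6.1]
```

>>> step_arm:
  rows:
    - [[0.3,0,0],[0,-2,3],38]
    - [[0,0,0],[0,0,3],38]
    - [[0,0,0],[0,0,0],38]

```text
time: 27.15
position: [0.4836, -0.1011, 0.0349]
tool_rot: [-2.24, -2.201, -0.002]
ft_force: [0.0, -0.7, -1.0]
grip_width: 0.504
```

Run:
```python
from h import *
go(483.6,-100.9,27,-1)
d=grab("side");crop(d,270,200,400,310,6,"t5.png")
```

```text
t27.15 pos [ 483.6 -101.1   34.9] yaw -1.0 q7 0.27 F [ 0.  -0.7 -1. ] w 43.9
turn [ 0.01 -0.1  -0.01] rows 0.0 | shift after [0.2 0.  7.9] | shift now [0.2 0.  7.9]
```

View pics/t5.png

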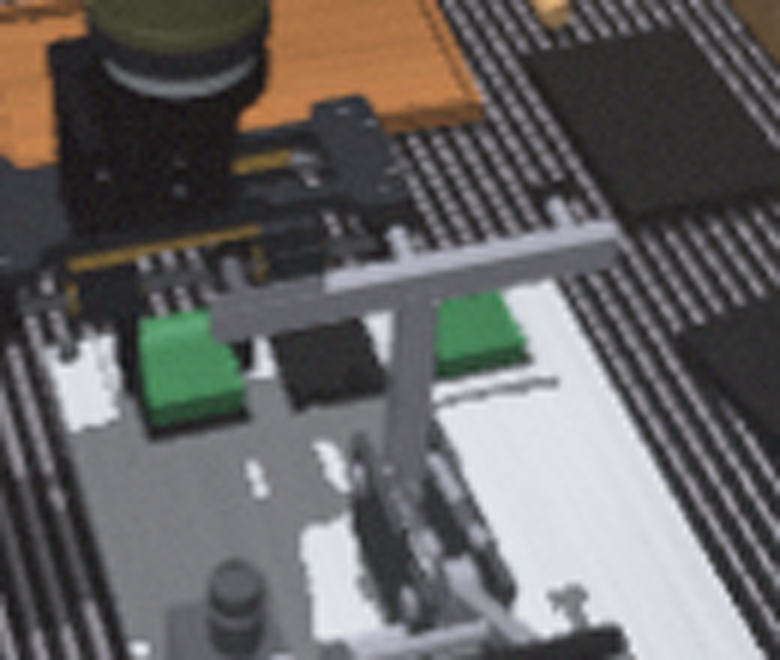

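The view shows the held tile directly above pocket2 (crop (190,370)) and the first tile in pocket0. Lowering it now.

>>> step_arm:
  rows:
    - [[0,0,0],[0,0,4],38]
    - [[0,0,0],[0,0,3],38]
    - [[0,0,0],[0,0,1.5],38]
    - [[0,0,0],[0,0,0],38]

```text
time: 27.53
position: [0.4844, -0.1013, 0.027]
tool_rot: [-2.24, -2.201, -0.003]
ft_force: [-0.7, 0.7, -0.3]
grip_width: 0.496
```

Run:
```python
from h import *
go(483.6,-100.9,27,-1)
```

```text
t27.53 pos [ 484.4 -101.3   27. ] yaw -1.0 q7 0.28 F [-0.7  0.7 -0.3] w 43.2
turn [ 0.04 -0.13 -0.01] rows 0.0 | shift after [ 0.4 -0.8  0. ] | shift now [ 0.4 -0.8  0. ]
```

>>> step_arm:
  rows:
    - [[0,0,0],[0,0,0],50]
    - [[0,0,0],[0,0,0],60]
    - [[0,0,0],[0,0,0],64]
    - [[0,0,0],[0,0,0],64]
    - [[0,0,0],[0,0,-10],64]
    - [[0,0,0],[0,0,-20],64]
    - [[0,0,0],[0,0,-35],64]
    - [[0,0,0],[0,0,-40],50]
    - [[0,0,0],[0,0,-40],40]
    - [[0,0,0],[0,0,-35],40]
    - [[0,0,0],[0,10,-15],40]
    - [[0,0,0],[-10,25,0],40]

```text
time: 28.53
position: [0.5145, -0.1119, 0.2337]
tool_rot: [-2.238, -2.197, -0.001]
ft_force: [1.2, 0.1, 0.1]
grip_width: 0.49
```

>>> step_arm:
  rows:
    - [[0,0,0],[-20,28,0],40]
    - [[0,0,0],[-30,20,0],40]
    - [[0,0,0],[-40,0,0],40]
    - [[0,0,0],[-40,0,0],40]
    - [[0,0,0],[-40,0,0],40]
    - [[0,0,0],[-35,0,0],40]
    - [[0,0,0],[-20,0,0],40]
    - [[0,0,0],[0,0,0],40]

```text
time: 29.2
position: [0.5686, -0.344, 0.241]
tool_rot: [2.223, 2.212, 0.01]
ft_force: [-1.4, -0.7, 0.8]
grip_width: 0.458
```

Run:
```python
from h import *
tiles(); go(567,-353.3,150,-91); print(jig(130,68))
d=grab("side");crop(d,270,200,400,330,5,"t6.png")
```

```text
tile px (368, 234) z 0.014 [ 483.1 -100.6] [44.3 56.3] ang 1.0 area 267.5
tile px (368, 234) z 0.026 [483.5 -99.2] [43.9 55.7] ang 1.0 area 267.5
tile px (370, 188) z 0.014 [ 619.5 -104.2] [44.7 56.6] ang 0.9 area 257.0
tile px (370, 188) z 0.026 [ 618.5 -102.7] [44.3 56. ] ang 0.9 area 257.0
t29.25 pos [ 568.9 -342.2  241.2] yaw -0.2 q7 0.70 F [-1.  -0.1  0.7] w 39.7
turn [  0.48   0.28 -89.22] rows 12.5 | shift after [  1.7 -11.1  91.2] | shift now [-11.3  -2.7  91.1]
[ 0.48291952 -0.1008622   0.        ]
```

View pics/t6.png

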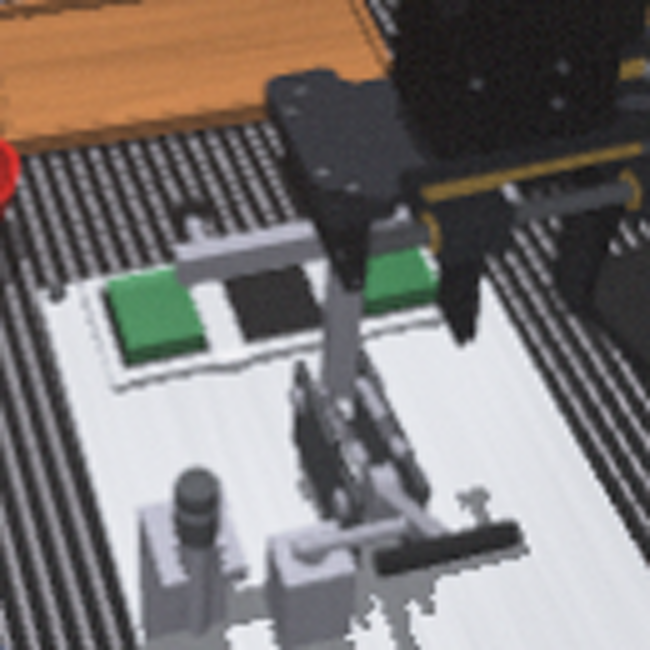

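Both tiles lie in pockets 0 and 2, within 2 mm of the centres, and the pin is still hung. I'll turn the gripper for the handle.

>>> step_arm:
  rows:
    - [[0,0,5],[0,0,0],40]
    - [[0,0,7],[0,0,0],40]
    - [[0,0,7],[0,0,0],40]
    - [[0,0,7],[0,0,0],40]
    - [[0,0,7],[0,0,0],40]
    - [[0,0,7],[0,0,0],40]
    - [[0,0,7],[0,0,0],40]
    - [[0,0,7],[0,0,0],40]
    - [[0,0,7],[0,0,0],40]
    - [[0,0,7],[0,0,0],40]
    - [[0,0,7],[0,0,0],40]
    - [[0,0,7],[0,0,0],40]

```text
time: 30.3
position: [0.5812, -0.3041, 0.2448]
tool_rot: [-3.106, -0.173, -0.03]
ft_force: [0.1, -0.3, 0.2]
grip_width: 0.46
```

Run:
```python
from h import *
go(567,-353.3,150,-91)
```

```text
t30.30 pos [ 581.2 -304.1  244.8] yaw -83.6 q7 -0.70 F [ 0.1 -0.3  0.2] w 40.0
turn [-1.78 -1.1   7.36] rows 1.0 | shift after [-13.3  49.4  94.8] | shift now [-21.5  50.1  92.9]
```

>>> step_arm:
  rows:
    - [[-1.7,-1.1,7],[0,0,0],40]
    - [[0,0,0],[-5,18,10],40]
    - [[0,0,0],[-6,20,20],40]
    - [[0,0,0],[-2,10,20],40]
    - [[0,0,0],[0,0,10],40]
    - [[0,0,0],[0,0,0],40]
    - [[0,0,0],[0,0,0],40]

```text
time: 30.88
position: [0.5775, -0.3299, 0.1844]
tool_rot: [-3.125, -0.013, -0.01]
ft_force: [-0.1, 0.3, 2.0]
grip_width: 0.455
```

Run:
```python
from h import *
go(567,-353.3,96,-91)
```

```text
t30.88 pos [ 577.5 -329.9  184.4] yaw -89.5 q7 -0.73 F [-0.1  0.3  2. ] w 39.6
turn [-0.94 -0.36  1.47] rows 0.2 | shift after [-10.1  23.6  88.4] | shift now [-11.3  24.8  88. ]
```

>>> step_arm:
  rows:
    - [[-0.9,-0.3,1.4],[-10,15,0],40]
    - [[0,0,0],[0,8,5],40]
    - [[0,0,0],[0,0,10],40]
    - [[0,0,0],[0,0,5],40]
    - [[0,0,0],[0,0,0],40]
    - [[0,0,0],[0,0,0],40]

```text
time: 31.38
position: [0.5697, -0.3522, 0.1658]
tool_rot: [3.141, -0.022, 0.009]
ft_force: [-0.4, -0.3, -0.2]
grip_width: 0.455
```

Run:
```python
from h import *
go(567,-353.3,96,-91)
```

```text
t31.38 pos [ 569.7 -352.2  165.8] yaw -90.8 q7 -0.72 F [-0.4 -0.3 -0.2] w 39.6
turn [ 0.03 -0.33  0.21] rows 0.0 | shift after [-2.7  1.2 69.8] | shift now [-3.1  1.1 69.8]
```

>>> step_arm:
  rows:
    - [[0,-0.3,0.2],[-3,2,8],40]
    - [[0,0,0],[0,1,15],40]
    - [[0,0,0],[0,1,15],40]
    - [[0,0,0],[0,0,8],40]
    - [[0,0,0],[0,0,0],40]
    - [[0,0,0],[0,0,0],40]

```text
time: 31.88
position: [0.566, -0.3558, 0.1134]
tool_rot: [-3.141, 0.027, 0.003]
ft_force: [-0.6, 0.7, 0.8]
grip_width: 0.459
```

Run:
```python
from h import *
go(567,-353.3,96,-91)
for n,b in (("top",(395,150,480,265)),("side",(270,210,420,330))): crop(grab(n),*b,5,"h1"+n+".png")
```

```text
t31.88 pos [ 566.  -355.8  113.4] yaw -91.0 q7 -0.69 F [-0.6  0.7  0.8] w 40.0
turn [-0.04  0.11  0.  ] rows 0.0 | shift after [ 0.9 -2.5 17.4] | shift now [ 1.  -2.5 17.4]
```

View pics/h1side.png

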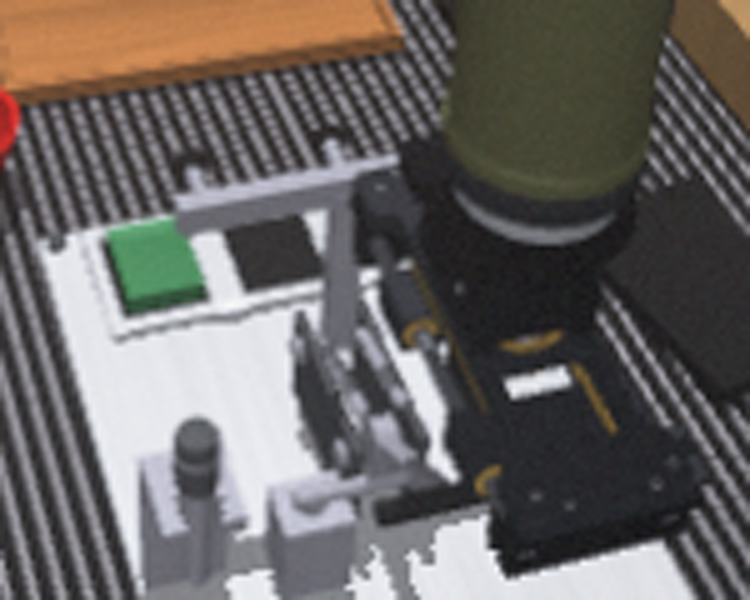

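>>> step_arm:
  rows:
    - [[0,0,0],[1,-2,6],40]
    - [[0,0,0],[0,0,8],40]
    - [[0,0,0],[0,0,2],30]
    - [[0,0,0],[0,0,0],20]
    - [[0,0,0],[0,0,0],8]
    - [[0,0,0],[0,0,0],8]
    - [[0,0,0],[0,0,0],8]
    - [[0,0,0],[0,0,0],8]
    - [[0,0,0],[0,0,0],8]
  grip_force: 12

```text
time: 32.73
position: [0.5689, -0.3542, 0.0986]
tool_rot: [3.14, -0.026, 0.004]
ft_force: [0.5, -0.9, -0.5]
grip_width: 0.13
```

Run:
```python
from h import *
go(567,-353.3,96,-91)
# circle offsets dx,dz of grip from start
for t in np.arange(0,1.36,0.12):
    a=0.96-t; print("%.2f"%t, "jx %.1f z %.1f"%(-47-90*np.sin(a),55+90*np.cos(a)-11), end="; ")
```

```text
t32.73 pos [ 568.9 -354.2   98.6] yaw -90.9 q7 -0.68 F [ 0.5 -0.9 -0.5] w 11.3
turn [ 0.07 -0.14  0.06] rows 0.0 | shift after [-1.9 -0.9  2.6] | shift now [-1.9 -0.9  2.6]
0.00 jx -120.7 z 95.6; 0.12 jx -114.0 z 104.1; 0.24 jx -106.3 z 111.7; 0.36 jx -97.8 z 118.3; 0.48 jx -88.6 z 123.8; 0.60 jx -78.7 z 128.2; 0.72 jx -68.4 z 131.4; 0.84 jx -57.8 z 133.4; 0.96 jx -47.0 z 134.0; 1.08 jx -36.2 z 133.4; 1.20 jx -25.6 z 131.4; 1.32 jx -15.3 z 128.2;
```

>>> step_arm:
  rows:
    - [[0,0,0],[0,-6.5,-8.5],8]
    - [[0,0,0],[0,-7.5,-7.5],8]
    - [[0,0,0],[0,-8.5,-6.5],8]

```text
time: 32.98
position: [0.5692, -0.3341, 0.1206]
tool_rot: [3.135, -0.031, 0.006]
ft_force: [1.1, -2.0, -0.5]
grip_width: 0.132
```

```bash
cat >> h.py <<'E'
def hs():
    s=status.get_state(); p=s["position"]*1000; r=p[:2]-JO; jx=r@JX; jy=r@JY; z=p[2]+13
    print("jx %.1f jy %.1f zgrip %.1f R %.1f theta %.3f"%(jx,jy,z,np.hypot(jx+47,z-55),0.96+np.arctan2(jx+47,z-55)),"F",s["ft_force"].round(1),"w %.1f t %.2f"%(87*s["grip_width"],s["time"]), Ro.from_rotvec(s["tool_rot"]).as_matrix()[:,2].round(3))
E
python3 - <<'E'
from h import *
hs()
E
```

```text
jx -101.7 jy -22.2 zgrip 133.6 R 95.8 theta 0.352 F [ 1.1 -2.  -0.5] w 11.5 t 32.98 [ 0.004 -0.007 -1.   ]
```

>>> step_arm:
  rows:
    - [[0,0,0],[0,-9,-2],8]
    - [[0,0,0],[0,-10,-3],8]
    - [[0,0,0],[0,-10,-2],8]
    - [[0,0,0],[0,-10.5,-1.5],8]

```text
time: 33.32
position: [0.5701, -0.2991, 0.1365]
tool_rot: [3.123, -0.037, 0.016]
ft_force: [0.6, -0.6, 1.3]
grip_width: 0.13
```

Run:
```python
from h import *
hs()
```

```text
jx -66.7 jy -22.5 zgrip 149.5 R 96.5 theta 0.754 F [ 0.6 -0.6  1.3] w 11.3 t 33.32 [ 0.01  -0.019 -1.   ]
```

>>> step_arm:
  rows:
    - [[0,0,0],[0,-8,3],8]
    - [[0,0,0],[0,-10,2],8]
    - [[0,0,0],[0,-10,2],8]

```text
time: 33.57
position: [0.5711, -0.2727, 0.1362]
tool_rot: [3.118, -0.038, 0.025]
ft_force: [-0.2, -0.2, 0.7]
grip_width: 0.133
```

Run:
```python
from h import *
hs()
```

```text
jx -40.3 jy -23.0 zgrip 149.2 R 94.5 theta 1.031 F [-0.2 -0.2  0.7] w 11.6 t 33.57 [ 0.016 -0.023 -1.   ]
```

>>> step_arm:
  rows:
    - [[0,0,0],[0,-9,2],8]
    - [[0,0,0],[0,-10,3],8]
    - [[0,0,0],[0,-8,3],8]
    - [[0,0,0],[0,0,0],8]

```text
time: 33.9
position: [0.5719, -0.2475, 0.13]
tool_rot: [3.108, -0.038, 0.031]
ft_force: [-0.7, -1.8, 1.1]
grip_width: 0.133
```

Run:
```python
from h import *
hs()
```

```text
jx -15.1 jy -23.5 zgrip 143.0 R 93.6 theta 1.308 F [-0.7 -1.8  1.1] w 11.6 t 33.90 [ 0.019 -0.033 -0.999]
```

>>> step_arm:
  rows:
    - [[0,0,0],[0,-4,2],8]
    - [[0,0,0],[0,-4,1],8]
    - [[0,0,0],[0,-3,0],8]

```text
time: 34.15
position: [0.5719, -0.2475, 0.1302]
tool_rot: [3.088, -0.047, 0.04]
ft_force: [2.4, -8.3, -6.2]
grip_width: 0.132
```

Run:
```python
from h import *
hs(); crop(grab("side"),270,210,420,330,5,"h2side.png")
```

```text
jx -15.1 jy -23.4 zgrip 143.2 R 93.7 theta 1.307 F [ 2.4 -8.3 -6.2] w 11.5 t 34.15 [ 0.025 -0.053 -0.998]
```

View pics/h2side.png

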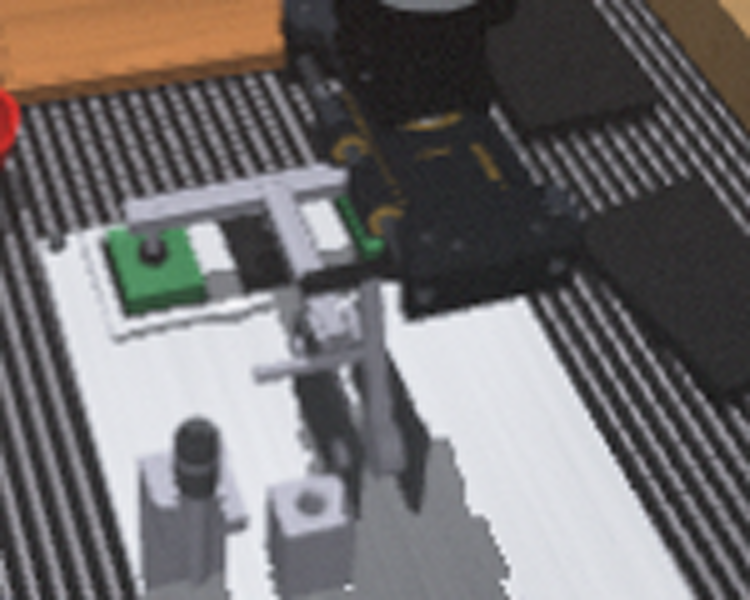

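>>> step_arm:
  rows:
    - [[0.8,0,0],[0,-10,3],8]
    - [[0,0,0],[0,-12,3],8]

```text
time: 34.37
position: [0.5722, -0.2472, 0.1296]
tool_rot: [3.068, -0.064, 0.055]
ft_force: [-1.7, -22.9, 12.3]
grip_width: 0.137
```

Run:
```python
from h import *
hs()
```

```text
jx -14.8 jy -23.7 zgrip 142.6 R 93.4 theta 1.312 F [ -1.7 -22.9  12.3] w 11.9 t 34.37 [ 0.034 -0.073 -0.997]
```

>>> step_arm:
  rows:
    - [[0,0,0],[0,0,0],8]
    - [[0,0,0],[0,0,0],25]
    - [[0,0,0],[0,0,0],36]
    - [[0,0,0],[0,0,0],36]
    - [[0,0,0],[0,0,0],36]
    - [[0,0,0],[0,0,-8],36]
    - [[0,0,0],[0,0,-15],36]
    - [[0,0,0],[0,0,-20],36]
    - [[0,0,0],[0,0,-20],36]
    - [[0,0,0],[0,0,-10],36]
    - [[0,0,0],[0,0,0],36]

```text
time: 35.28
position: [0.5683, -0.2323, 0.2006]
tool_rot: [3.078, -0.057, 0.04]
ft_force: [-0.3, 0.2, -0.1]
grip_width: 0.412
```

Run:
```python
from h import *
hs(); go(571,-247,200,-91); crop(grab("side"),270,210,420,330,5,"h3side.png")
```

```text
jx -0.0 jy -19.6 zgrip 213.6 R 165.5 theta 1.248 F [-0.3  0.2 -0.1] w 35.9 t 35.28 [ 0.025 -0.063 -0.998]
t35.28 pos [ 568.3 -232.3  200.6] yaw -92.2 q7 -1.00 F [-0.3  0.2 -0.1] w 35.9
turn [ 3.58 -1.52 -1.13] rows 0.5 | shift after [ 3.  14.6  0.6] | shift now [ 3.3 14.5  1.6]
```

View pics/h3side.png

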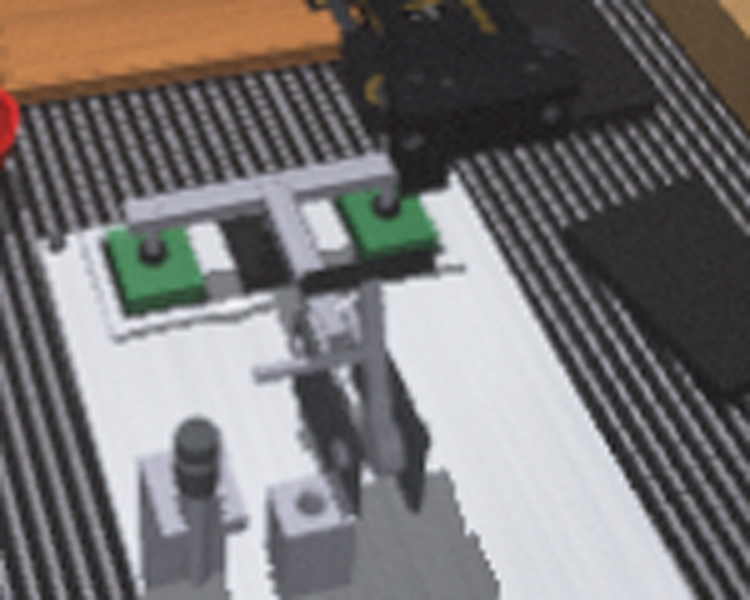

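The feet press on both tiles (side view (300,260) and (348,252)) and the handle holds without the gripper. I'll wait more than 3 s and straighten the tool meanwhile.

>>> step_arm:
  rows:
    - [[3.5,-1.5,-1],[0,0,-10],40]
    - [[0,0,0],[20,0,-10],40]
    - [[0,0,0],[20,0,0],40]
    - [[0,0,0],[20,0,0],40]
    - [[0,0,0],[20,0,0],40]
    - [[0,0,0],[0,0,0],40]
    - [[0,0,0],[0,0,0],40]
    - [[0,0,0],[0,0,0],40]
    - [[0,0,0],[0,0,0],40]
    - [[0,0,0],[0,0,0],40]
    - [[0,0,0],[0,0,0],40]
    - [[0,0,0],[0,0,0],40]

```text
time: 36.33
position: [0.6442, -0.228, 0.208]
tool_rot: [-3.127, 0.028, 0.027]
ft_force: [-1.1, 0.6, 0.4]
grip_width: 0.458
```

>>> step_arm:
  rows:
    - [[0,0,0],[0,0,0],40]
    - [[0,0,0],[0,0,0],40]
    - [[0,0,0],[0,0,0],40]
    - [[0,0,0],[0,0,0],40]
    - [[0,0,0],[0,0,0],40]
    - [[0,0,0],[0,0,0],40]
    - [[0,0,0],[0,0,0],40]
    - [[0,0,0],[0,0,0],40]
    - [[0,0,0],[0,0,0],40]
    - [[0,0,0],[0,0,0],40]
    - [[0,0,0],[0,0,0],40]
    - [[0,0,0],[0,0,0],40]

```text
time: 37.33
position: [0.6438, -0.228, 0.2092]
tool_rot: [-3.127, 0.029, 0.024]
ft_force: [-0.1, 0.3, 0.8]
grip_width: 0.459
```

>>> step_arm:
  rows:
    - [[0,0,0],[0,0,0],40]
    - [[0,0,0],[0,0,0],40]
    - [[0,0,0],[0,0,0],40]
    - [[0,0,0],[0,0,0],40]
    - [[0,0,0],[0,0,0],40]
    - [[0,0,0],[0,0,0],40]
    - [[0,0,0],[0,0,0],40]
    - [[0,0,0],[0,0,0],40]
    - [[0,0,0],[0,0,0],40]
    - [[0,0,0],[0,0,0],40]
    - [[0,0,0],[0,0,0],40]
    - [[0,0,0],[0,0,0],40]

```text
time: 38.33
position: [0.6438, -0.228, 0.2092]
tool_rot: [-3.127, 0.029, 0.024]
ft_force: [0.2, 0.1, -0.7]
grip_width: 0.459
```

Run:
```python
from h import *
hs(); tiles(); d=grab("top"); e=grab("side")
P=np.array([jig(-14,0,139),jig(-14,32,139),jig(-14,-32,139),jig(-78,102,134)])
for n,q,b,s in (("top",d,(350,160,480,280),5),("side",e,(270,210,420,330),5)):
    crop(q,*b,s,"h4"+n+".png"); im=cv2.imread("pics/h4"+n+".png")
    for p in proj(q,P): cv2.drawMarker(im,tuple(((p-b[:2]+.5)*s).astype(int)),(0,0,255),0,12,1)
    cv2.imwrite("pics/h4"+n+".png",im)
```

```text
jx 5.6 jy -95.1 zgrip 222.2 R 175.2 theta 1.265 F [ 0.2  0.1 -0.7] w 39.9 t 38.33 [-0.015  0.015 -1.   ]
tile px (368, 234) z 0.014 [ 483.1 -100.6] [44.3 56.3] ang 1.0 area 154.5
tile px (368, 234) z 0.026 [483.5 -99.2] [43.8 55.7] ang 1.0 area 154.5
tile px (370, 188) z 0.014 [ 619.5 -104.2] [44.7 56.6] ang 0.9 area 140.5
tile px (370, 188) z 0.026 [ 618.5 -102.7] [44.3 56. ] ang 0.9 area 140.5
```

View pics/h4side.png

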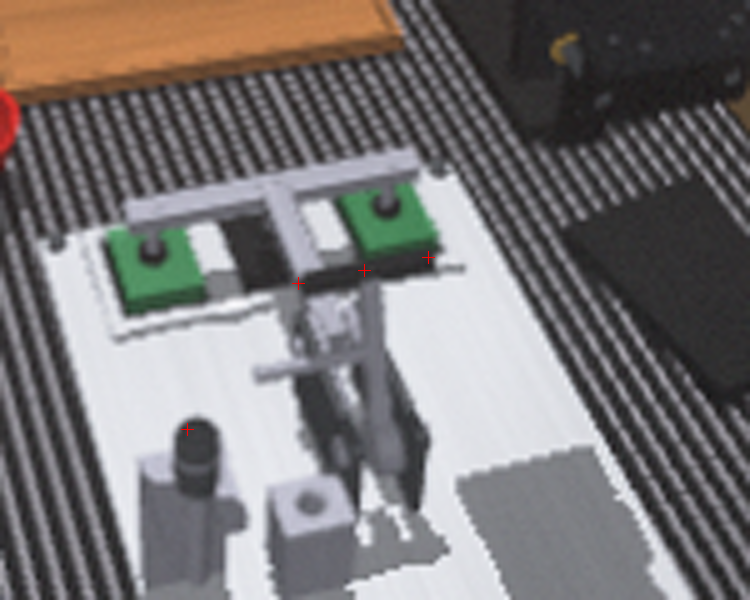

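View pics/h4top.png

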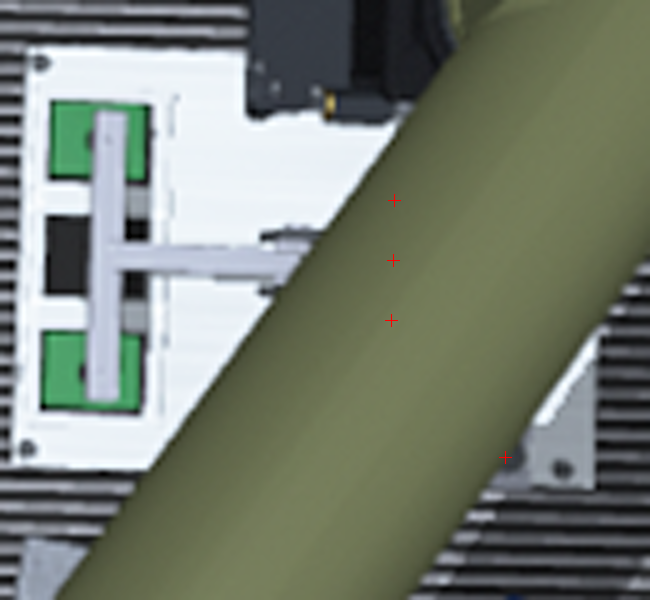

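Run:
```python
from h import *
e=grab("side"); d=grab("top"); 
for P in (cast(e,[[309.4,295.5]],.134),cast(d,[[453,251.5]],.134)):
    r=P[0,:2]*1000-JO; print(P, r@JX, r@JY)
crop(e,290,280,330,340,12,"pz.png"); im=cv2.imread("pics/pz.png")
for p in proj(e,np.array([jig(-78,102,100)])): cv2.drawMarker(im,tuple(((p-[290,280]+.5)*12).astype(int)),(0,0,255),0,12,1)
cv2.imwrite("pics/pz.png",im)
```

```text
[[ 0.45003174 -0.31006217  0.134     ]] -79.72859780352498 97.32738531687404
[[ 0.44422192 -0.31445952  0.134     ]] -84.22410235456168 103.06164406773627
```

View pics/pz.png

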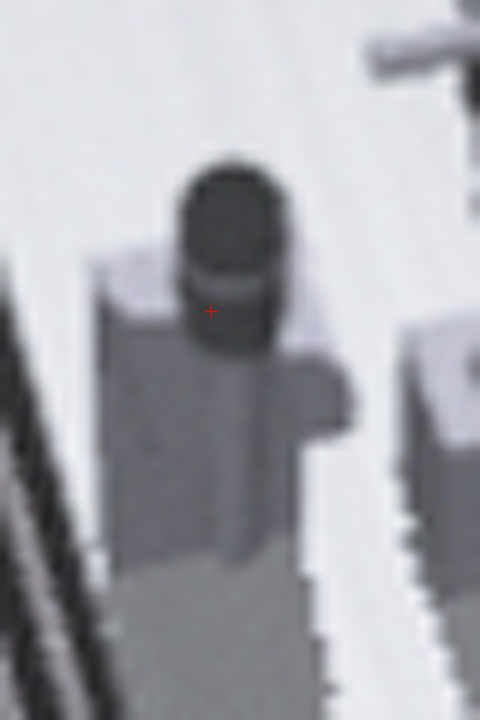

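The clamp held unaided for about 4 s at the stop, with the handle grip matching its predicted stop position. The pin is upright and within about 5 mm of its seat. I'll swing the clamp back now.

Run:
```python
from h import *
p=jig(-14,-20)*1000; print(p); go(p[0]+.5,p[1],175,-91)
```

```text
[ 568.4592  -246.33804    0.     ]
t38.58 pos [ 643.8 -228.   209.2] yaw -91.1 q7 -0.95 F [ 0.5  0.7 -0.1] w 40.0
turn [-0.82  0.89 -0.06] rows 0.1 | shift after [-74.5  19.6  34.2] | shift now [-74.   20.2  35. ]
```

>>> step_arm:
  rows:
    - [[-0.8,0.9,0],[-15,4,0],40]
    - [[0,0,0],[-22,6,0],40]
    - [[0,0,0],[-20,6,4],40]
    - [[0,0,0],[-10,3,8],40]
    - [[0,0,0],[0,0,8],40]
    - [[0,0,0],[0,0,0],40]
    - [[0,0,0],[0,0,0],40]

```text
time: 39.17
position: [0.5755, -0.2459, 0.1882]
tool_rot: [3.141, -0.026, 0.004]
ft_force: [0.6, 0.7, 1.3]
grip_width: 0.461
```

Run:
```python
from h import *
go(569,-246.3,160,-91)
```

```text
t39.17 pos [ 575.5 -245.9  188.2] yaw -90.9 q7 -0.90 F [0.6 0.7 1.3] w 40.1
turn [ 0.02 -0.15  0.07] rows 0.0 | shift after [-6.5  0.6 28.2] | shift now [-6.6  0.5 28.2]
```

>>> step_arm:
  rows:
    - [[0,0,0],[-6,1,8],40]
    - [[0,0,0],[0,1,14],40]
    - [[0,0,0],[0,0,14],40]
    - [[0,0,0],[0,0,8],40]
    - [[0,0,0],[0,0,0],40]
    - [[0,0,0],[0,0,0],40]

```text
time: 39.67
position: [0.5717, -0.2464, 0.1383]
tool_rot: [3.14, -0.02, 0.002]
ft_force: [0.5, -0.1, -0.1]
grip_width: 0.462
```

Run:
```python
from h import *
go(569,-246.3,128,-91)
```

```text
t39.67 pos [ 571.7 -246.4  138.3] yaw -90.7 q7 -0.87 F [ 0.5 -0.1 -0.1] w 40.2
turn [ 0.1  -0.08  0.28] rows 0.0 | shift after [-2.7 -0.  10.3] | shift now [-2.7 -0.1 10.3]
```

>>> step_arm:
  rows:
    - [[0,0,0],[-2,0,6],40]
    - [[0,0,0],[0,0,5],30]
    - [[0,0,0],[0,0,0],20]
    - [[0,0,0],[0,0,0],8]
    - [[0,0,0],[0,0,0],8]
    - [[0,0,0],[0,0,0],8]
    - [[0,0,0],[0,0,0],8]
    - [[0,0,0],[0,0,0],8]
  grip_force: 15

```text
time: 40.33
position: [0.5702, -0.2473, 0.1268]
tool_rot: [3.138, -0.02, 0.004]
ft_force: [0.8, 0.1, -2.1]
grip_width: 0.13
```

>>> step_arm:
  rows:
    - [[0,0,0],[0,9,-3],8]
    - [[0,0,0],[0,10,-3],8]
    - [[0,0,0],[0,10,-1.5],8]

```text
time: 40.58
position: [0.5699, -0.2713, 0.134]
tool_rot: [-3.136, 0.011, 0.002]
ft_force: [-1.9, 4.3, 2.7]
grip_width: 0.131
```

Run:
```python
from h import *
hs()
```

```text
jx -39.0 jy -21.8 zgrip 147.0 R 92.3 theta 1.047 F [-1.9  4.3  2.7] w 11.4 t 40.58 [-0.001  0.006 -1.   ]
```

>>> step_arm:
  rows:
    - [[0,0,0],[0,10,0],8]
    - [[0,0,0],[0,10,1],8]
    - [[0,0,0],[0,10,2.5],8]
    - [[0,0,0],[0,9,3.5],8]

```text
time: 40.92
position: [0.5694, -0.3111, 0.1303]
tool_rot: [-3.125, 0.01, 0.002]
ft_force: [-1.4, 5.0, 5.5]
grip_width: 0.134
```

Run:
```python
from h import *
hs()
```

```text
jx -78.7 jy -22.1 zgrip 143.3 R 93.8 theta 0.615 F [-1.4  5.   5.5] w 11.7 t 40.92 [-0.001  0.016 -1.   ]
```

>>> step_arm:
  rows:
    - [[0,0,0],[0,9,6],8]
    - [[0,0,0],[0,8,6.5],8]
    - [[0,0,0],[0,7.5,7],8]
    - [[0,0,0],[0,5,6],8]

```text
time: 41.25
position: [0.569, -0.3454, 0.1074]
tool_rot: [-3.122, 0.014, -0.003]
ft_force: [-0.9, 3.8, 4.0]
grip_width: 0.133
```

Run:
```python
from h import *
hs()
```

```text
jx -113.1 jy -22.2 zgrip 120.4 R 92.9 theta 0.169 F [-0.9  3.8  4. ] w 11.6 t 41.25 [ 0.002  0.019 -1.   ]
```

>>> step_arm:
  rows:
    - [[0,0,0],[0,3.5,5],8]
    - [[0,0,0],[0,3.5,5],8]
    - [[0,0,0],[0,2,3],8]
    - [[0,0,0],[0,1,2],8]

```text
time: 41.58
position: [0.5696, -0.3542, 0.0945]
tool_rot: [-3.113, 0.013, -0.004]
ft_force: [-6.5, 8.4, 19.1]
grip_width: 0.129
```

Run:
```python
from h import *
hs()
```

```text
jx -121.9 jy -22.9 zgrip 107.5 R 91.5 theta 0.001 F [-6.5  8.4 19.1] w 11.2 t 41.58 [ 0.003  0.028 -1.   ]
```

>>> step_arm:
  rows:
    - [[0,0,0],[0,0,0],8]
    - [[0,0,0],[0,0,0],8]
    - [[0,0,0],[0,0,0],20]
    - [[0,0,0],[0,0,0],36]
    - [[0,0,0],[0,0,0],40]
    - [[0,0,0],[0,0,0],40]
    - [[0,0,0],[0,0,-10],40]
    - [[0,0,0],[0,0,-20],40]
    - [[0,0,0],[0,0,-30],40]
    - [[0,0,0],[0,0,-30],40]
    - [[0,0,0],[0,0,-30],40]
    - [[0,0,0],[0,0,-10],40]

```text
time: 42.58
position: [0.5663, -0.3619, 0.2265]
tool_rot: [-3.122, 0.017, 0.007]
ft_force: [0.3, -0.8, 1.1]
grip_width: 0.46
```

Run:
```python
from h import *
e=grab("side"); crop(e,270,210,420,330,5,"h5.png"); im=cv2.imread("pics/h5.png")
for p in proj(e,np.array([jig(-121,0,107),jig(-121,32,107),jig(-121,-32,107)])): cv2.drawMarker(im,tuple(((p-[270,210]+.5)*5).astype(int)),(0,0,255),0,12,1)
cv2.imwrite("pics/h5.png",im)
go(618.6,-102.8,220,-1)
```

```text
t42.63 pos [ 566.6 -362.3  227.1] yaw -90.6 q7 -0.72 F [-0.2 -0.2  0.9] w 39.8
turn [ -1.01  -0.69 -89.63] rows 12.5 | shift after [260.4  47.4   7.1] | shift now [  49.1 -259.9   11.8]
```

View pics/h5.png

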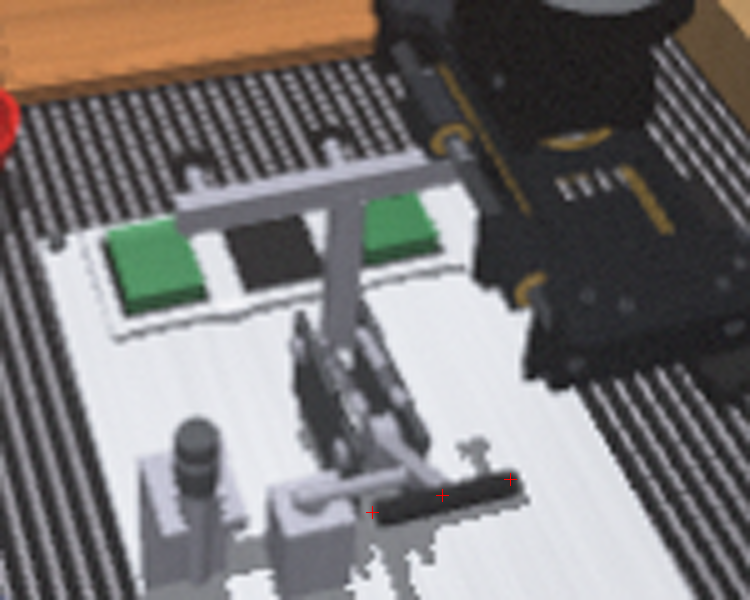

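The view shows the clamp fully open (grip on its predicted open position), the pin hung and both tiles in their pockets. I'll take the tiles to the tray.

>>> step_arm:
  rows:
    - [[0,0,-5],[0,0,0],80]
    - [[0,0,-7],[0,0,0],80]
    - [[0,0,-7],[0,0,0],80]
    - [[0,0,-7],[0,0,0],80]
    - [[0,0,-7],[0,0,0],80]
    - [[0,0,-7],[0,0,0],80]
    - [[0,0,-7],[0,0,0],80]
    - [[0,0,-7],[0,0,0],80]
    - [[0,0,-7],[0,0,0],80]
    - [[0,0,-7],[0,0,0],80]
    - [[0,0,-7],[0,0,0],80]
    - [[0,0,-7],[0,0,0],80]
  grip_force: 20

```text
time: 43.63
position: [0.5635, -0.3625, 0.218]
tool_rot: [-2.33, -2.075, -0.006]
ft_force: [0.1, 0.3, 0.6]
grip_width: 0.92
```

Run:
```python
from h import *
go(618.6,-102.8,180,-1)
```

```text
t43.63 pos [ 563.5 -362.5  218. ] yaw -6.6 q7 0.64 F [0.1 0.3 0.6] w 80.0
turn [-0.72 -1.02 -5.63] rows 0.8 | shift after [260.7  50.6  38. ] | shift now [263.7  25.3  42.2]
```

>>> step_arm:
  rows:
    - [[-0.7,-1,-5],[20,2,0],66]
    - [[0,0,0],[35,7,0],66]
    - [[0,0,0],[38,7,0],66]
    - [[0,0,0],[38,7,0],66]
    - [[0,0,0],[38,7,0],66]
    - [[0,0,0],[38,7,0],66]
    - [[0,0,0],[25,5,0],66]
    - [[0,0,0],[12,3,8],66]
    - [[0,0,0],[0,0,20],66]
    - [[0,0,0],[0,0,10],66]
    - [[0,0,0],[0,0,0],66]

```text
time: 44.55
position: [0.6113, -0.1131, 0.1657]
tool_rot: [-2.245, -2.19, 0.017]
ft_force: [-0.1, -0.2, -0.2]
grip_width: 0.758
```

Run:
```python
from h import *
go(619.4,-102.8,60,-1)
```

```text
t44.55 pos [ 611.3 -113.1  165.7] yaw -1.4 q7 0.28 F [-0.1 -0.2 -0.2] w 66.0
turn [-0.65  0.21 -0.44] rows 0.1 | shift after [ 10.5   7.9 105.7] | shift now [ 10.9   9.1 105.5]
```

>>> step_arm:
  rows:
    - [[-0.6,0.2,-0.4],[9,8,10],66]
    - [[0,0,0],[0,0,22],66]
    - [[0,0,0],[0,0,25],66]
    - [[0,0,0],[0,0,20],66]
    - [[0,0,0],[0,0,8],66]
    - [[0,0,0],[0,0,0],66]
    - [[0,0,0],[0,0,0],66]

```text
time: 45.13
position: [0.6172, -0.1184, 0.0776]
tool_rot: [2.257, 2.18, -0.01]
ft_force: [-0.6, -0.1, 0.1]
grip_width: 0.763
```

Run:
```python
from h import *
go(619.4,-102.8,40,-1)
```

```text
t45.13 pos [ 617.2 -118.4   77.6] yaw -2.0 q7 0.32 F [-0.6 -0.1  0.1] w 66.4
turn [-0.08  0.41 -1.  ] rows 0.1 | shift after [15.7  1.9 37.6] | shift now [16.   1.7 37.5]
```

>>> step_arm:
  rows:
    - [[0,0.4,-1],[12,1,0],66]
    - [[0,0,0],[4,1,8],66]
    - [[0,0,0],[0,0,14],66]
    - [[0,0,0],[0,0,6],66]
    - [[0,0,0],[0,0,0],66]
    - [[0,0,0],[0,0,0],66]

```text
time: 45.63
position: [0.623, -0.102, 0.0515]
tool_rot: [2.237, 2.201, 0.007]
ft_force: [0.0, 0.3, 0.3]
grip_width: 0.758
```

Run:
```python
from h import *
go(619.4,-102.8,27,-1)
```

```text
t45.63 pos [ 623.  -102.    51.5] yaw -0.9 q7 0.33 F [0.  0.3 0.3] w 66.0
turn [ 0.34 -0.04  0.06] rows 0.0 | shift after [-0.9 -3.6 24.5] | shift now [-0.9 -3.8 24.4]
```

>>> step_arm:
  rows:
    - [[0.3,0,0],[-1,-3.5,6],66]
    - [[0,0,0],[0,0,10],66]
    - [[0,0,0],[0,0,5],66]
    - [[0,0,0],[0,0,2],62]
    - [[0,0,0],[0,0,0],60]

```text
time: 46.05
position: [0.619, -0.1033, 0.0261]
tool_rot: [-2.24, -2.203, -0.0]
ft_force: [0.5, 0.3, 0.6]
grip_width: 0.71
```

Run:
```python
from h import *
go(619.4,-102.8,27,-1)
```

```text
t46.05 pos [ 619.  -103.3   26.1] yaw -0.9 q7 0.35 F [0.5 0.3 0.6] w 61.8
turn [ 0.   -0.02  0.05] rows 0.0 | shift after [ 0.5  0.3 -0.9] | shift now [ 0.5  0.3 -0.9]
```

>>> step_arm:
  rows:
    - [[0,0,0],[0,0,-1],38]
    - [[0,0,0],[0,0,0],38]
    - [[0,0,0],[0,0,0],38]
    - [[0,0,0],[0,0,0],38]
    - [[0,0,0],[0,0,0],38]
    - [[0,0,0],[0,0,0],38]
    - [[0,0,0],[0,0,0],38]
    - [[0,0,0],[0,0,0],38]

```text
time: 46.72
position: [0.6194, -0.1036, 0.0276]
tool_rot: [2.24, 2.202, 0.001]
ft_force: [-0.7, -0.6, -0.7]
grip_width: 0.501
```

>>> step_arm:
  rows:
    - [[0,0,0],[0,0,-6],38]
    - [[0,0,0],[0,0,-12],38]
    - [[0,0,0],[0,0,-18],38]
    - [[0,0,0],[0,0,-18],38]
    - [[0,0,0],[5,0,-10],38]
    - [[0,0,0],[20,0,0],38]
    - [[0,0,0],[30,0,0],38]
    - [[0,0,0],[36,0,0],38]
    - [[0,0,0],[36,0,0],38]
    - [[0,0,0],[36,0,0],38]
    - [[0,0,0],[25,0,0],38]
    - [[0,0,0],[10,0,0],38]

```text
time: 47.72
position: [0.6255, 0.097, 0.1048]
tool_rot: [2.25, 2.183, 0.011]
ft_force: [-0.7, 0.4, -0.6]
grip_width: 0.498
```

Run:
```python
from h import *
go(627,134,60,-4)
```

```text
t47.72 pos [625.5  97.  104.8] yaw -1.7 q7 -0.05 F [-0.7  0.4 -0.6] w 43.3
turn [ 0.56 -0.02  2.27] rows 0.3 | shift after [37.  -1.1 44.8] | shift now [37.1 -0.1 44.8]
```

>>> step_arm:
  rows:
    - [[0.5,0,2],[15,0,0],38]
    - [[0,0,0],[12,0,8],38]
    - [[0,0,0],[4,0,14],38]
    - [[0,0,0],[0,0,14],38]
    - [[0,0,0],[0,0,4],38]
    - [[0,0,0],[0,0,0],38]
    - [[0,0,0],[0,0,0],38]

```text
time: 48.3
position: [0.6267, 0.1291, 0.0617]
tool_rot: [2.287, 2.151, -0.0]
ft_force: [0.4, -0.3, -1.1]
grip_width: 0.5
```

Run:
```python
from h import *
go(627,134,30,-4)
```

```text
t48.30 pos [626.7 129.1  61.7] yaw -3.5 q7 -0.11 F [ 0.4 -0.3 -1.1] w 43.5
turn [0.08 0.1  0.5 ] rows 0.1 | shift after [ 4.9 -0.  31.7] | shift now [ 4.9 -0.  31.7]
```

>>> step_arm:
  rows:
    - [[0,0,0.5],[4,0,6],38]
    - [[0,0,0],[0,0,12],38]
    - [[0,0,0],[0,0,8],38]
    - [[0,0,0],[0,0,2],38]
    - [[0,0,0],[0,0,0],38]
    - [[0,0,0],[0,0,0],38]

```text
time: 48.8
position: [0.6277, 0.1293, 0.0312]
tool_rot: [2.301, 2.133, -0.001]
ft_force: [0.1, 0.5, -1.0]
grip_width: 0.503
```

Run:
```python
from h import *
go(627,134,21.5,-4)
```

```text
t48.80 pos [627.7 129.3  31.2] yaw -4.3 q7 -0.11 F [ 0.1  0.5 -1. ] w 43.7
turn [ 0.14  0.17 -0.32] rows 0.0 | shift after [ 4.6 -1.   9.7] | shift now [ 4.6 -1.1  9.7]
```

>>> step_arm:
  rows:
    - [[0,0,0],[2,0,4],38]
    - [[0,0,0],[0,0,4],38]
    - [[0,0,0],[0,0,2],38]
    - [[0,0,0],[0,0,0],38]

```text
time: 49.13
position: [0.6288, 0.1318, 0.0213]
tool_rot: [2.3, 2.133, 0.002]
ft_force: [0.2, 0.1, -0.7]
grip_width: 0.502
```

Run:
```python
from h import *
go(627,134,21.5,-4)
```

```text
t49.13 pos [628.8 131.8  21.3] yaw -4.3 q7 -0.11 F [ 0.2  0.1 -0.7] w 43.7
turn [ 0.25  0.13 -0.31] rows 0.0 | shift after [ 2.1 -1.9 -0.2] | shift now [ 2.1 -2.  -0.2]
```

>>> step_arm:
  rows:
    - [[0,0,0],[0,0,1],38]
    - [[0,0,0],[0,0,0],48]
    - [[0,0,0],[0,0,0],60]
    - [[0,0,0],[0,0,0],64]
    - [[0,0,0],[0,0,0],64]
    - [[0,0,0],[0,0,-10],64]
    - [[0,0,0],[0,0,-20],64]
    - [[0,0,0],[0,0,-30],64]
    - [[0,0,0],[0,0,-30],66]
    - [[0,0,0],[-15,-10,-15],66]
    - [[0,0,0],[-25,-20,0],66]
    - [[0,0,0],[-28,-22,0],66]

```text
time: 50.13
position: [0.5746, 0.0739, 0.1346]
tool_rot: [2.287, 2.143, 0.011]
ft_force: [-0.5, -1.2, -0.0]
grip_width: 0.755
```

Run:
```python
from h import *
tiles(); go(484.2,-101,140,-1)
d=grab("side"); crop(d,250,170,400,320,5,"u1.png")
```

```text
tile px (368, 234) z 0.014 [ 483.1 -100.6] [44.3 56.3] ang 1.0 area 270.5
tile px (368, 234) z 0.026 [483.5 -99.2] [43.9 55.7] ang 1.0 area 270.5
t50.18 pos [569.8  65.7 134.3] yaw -4.2 q7 -0.11 F [-4.2 -6.1 -1. ] w 65.7
turn [ 0.26  0.17 -3.2 ] rows 0.4 | shift after [-168.2  -82.7   -5.7] | shift now [-172.5  -73.1   -5.5]
```

View pics/u1.png

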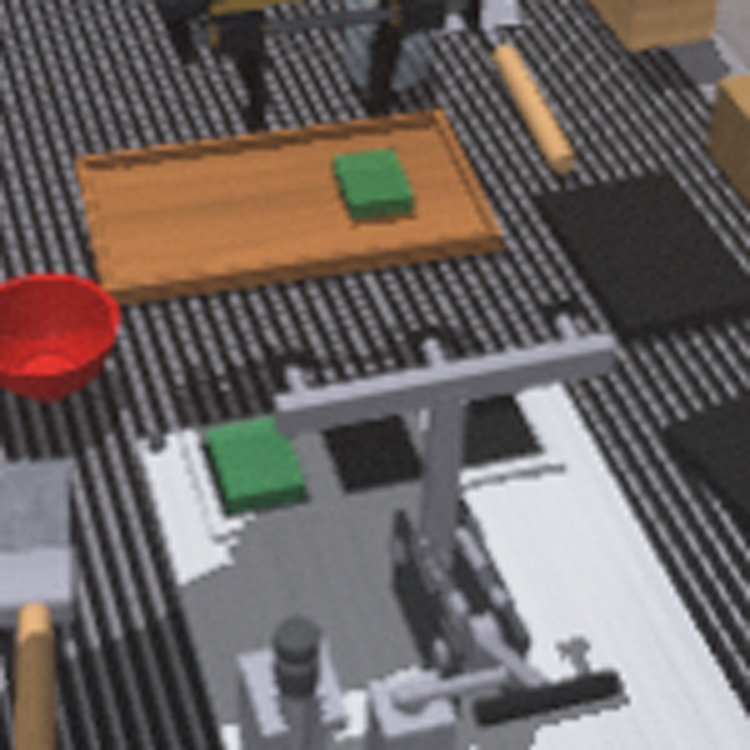

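Tile 1 lies flat in the tray (crop (373,185)). The second is still in pocket2 at (255,465).

>>> step_arm:
  rows:
    - [[0,0,-3],[-28,-12,0],66]
    - [[0,0,0],[-32,-16,0],66]
    - [[0,0,0],[-32,-16,0],66]
    - [[0,0,0],[-30,-15,0],66]
    - [[0,0,0],[-18,-9,0],66]
    - [[0,0,0],[-8,-4,0],66]
    - [[0,0,0],[0,0,0],66]
    - [[0,0,0],[0,0,0],66]

```text
time: 50.9
position: [0.495, -0.0812, 0.1385]
tool_rot: [2.237, 2.195, 0.023]
ft_force: [-0.1, 0.9, -0.5]
grip_width: 0.76
```

Run:
```python
from h import *
go(484,-100.7,50,-1)
```

```text
t50.90 pos [495.  -81.2 138.5] yaw -1.1 q7 0.15 F [-0.1  0.9 -0.5] w 66.1
turn [ 0.88 -0.3  -0.07] rows 0.1 | shift after [-19.7 -10.7  88.5] | shift now [-20.2 -12.   88.3]
```

>>> step_arm:
  rows:
    - [[0.8,-0.3,0],[-12,-8,0],66]
    - [[0,0,0],[-8,-3,10],66]
    - [[0,0,0],[0,0,20],66]
    - [[0,0,0],[0,0,20],66]
    - [[0,0,0],[0,0,12],66]
    - [[0,0,0],[0,0,4],66]
    - [[0,0,0],[0,0,0],66]
    - [[0,0,0],[0,0,0],66]

```text
time: 51.57
position: [0.4862, -0.0981, 0.0675]
tool_rot: [2.227, 2.212, -0.004]
ft_force: [0.5, 0.1, 0.4]
grip_width: 0.758
```

Run:
```python
from h import *
go(484,-100.7,45,-1)
```

```text
t51.57 pos [486.2 -98.1  67.5] yaw -0.4 q7 0.26 F [0.5 0.1 0.4] w 65.9
turn [0.   0.19 0.62] rows 0.1 | shift after [-2.7 -2.1 22.5] | shift now [-2.6 -2.2 22.5]
```

>>> step_arm:
  rows:
    - [[0,0.2,0.6],[-3,-2,8],66]
    - [[0,0,0],[0,0,12],66]
    - [[0,0,0],[0,0,8],66]
    - [[0,0,0],[0,0,2],66]
    - [[0,0,0],[0,0,0],66]

```text
time: 51.98
position: [0.4857, -0.101, 0.0361]
tool_rot: [2.239, 2.201, 0.005]
ft_force: [-0.1, 0.3, 0.4]
grip_width: 0.759
```

Run:
```python
from h import *
go(484,-100.7,27,-1)
```

```text
t51.98 pos [ 485.7 -101.    36.1] yaw -1.0 q7 0.30 F [-0.1  0.3  0.4] w 66.1
turn [ 0.19 -0.05  0.04] rows 0.0 | shift after [ 0.3 -1.8  9.1] | shift now [ 0.3 -1.8  9.1]
```

>>> step_arm:
  rows:
    - [[0,0,0],[0,-1.5,4],66]
    - [[0,0,0],[0,0,4],62]
    - [[0,0,0],[0,0,0.5],60]
    - [[0,0,0],[0,0,0],58]

```text
time: 52.32
position: [0.4843, -0.1011, 0.0269]
tool_rot: [2.239, 2.201, 0.005]
ft_force: [-0.1, -0.3, -0.5]
grip_width: 0.688
```

Run:
```python
from h import *
go(484,-100.7,27,-1)
```

```text
t52.32 pos [ 484.3 -101.1   26.9] yaw -1.0 q7 0.31 F [-0.1 -0.3 -0.5] w 59.8
turn [ 0.21 -0.05  0.03] rows 0.0 | shift after [ 0.4 -0.3 -0.1] | shift now [ 0.4 -0.3 -0.1]
```

>>> step_arm:
  rows:
    - [[0,0,0],[0,0,0],38]
    - [[0,0,0],[0,0,0],38]
    - [[0,0,0],[0,0,0],38]
    - [[0,0,0],[0,0,0],38]
    - [[0,0,0],[0,0,0],38]
    - [[0,0,0],[0,0,0],38]
    - [[0,0,0],[0,0,0],38]
    - [[0,0,0],[0,0,0],38]

```text
time: 52.98
position: [0.4849, -0.1009, 0.0275]
tool_rot: [2.238, 2.201, 0.007]
ft_force: [0.2, 1.6, -0.2]
grip_width: 0.499
```

>>> step_arm:
  rows:
    - [[0,0,0],[0,0,-6],38]
    - [[0,0,0],[0,0,-12],38]
    - [[0,0,0],[0,0,-18],38]
    - [[0,0,0],[0,0,-18],38]
    - [[0,0,0],[5,0,-10],38]
    - [[0,0,0],[20,0,0],38]
    - [[0,0,0],[30,3,0],38]
    - [[0,0,0],[36,4,0],38]
    - [[0,0,0],[36,4,0],38]
    - [[0,0,0],[36,4,0],38]
    - [[0,0,0],[25,3,0],38]
    - [[0,0,0],[10,0,0],38]

```text
time: 53.98
position: [0.511, 0.0978, 0.1078]
tool_rot: [2.25, 2.178, 0.023]
ft_force: [0.4, 0.8, -0.8]
grip_width: 0.505
```

Run:
```python
from h import *
go(507,142,60,-4)
```

```text
t53.98 pos [511.   97.8 107.8] yaw -1.9 q7 -0.20 F [ 0.4  0.8 -0.8] w 43.9
turn [ 0.98 -0.23  2.12] rows 0.3 | shift after [43.8 -7.1 47.8] | shift now [43.9 -6.3 47.8]
```

>>> step_arm:
  rows:
    - [[0.9,-0.2,2],[15,-2,0],38]
    - [[0,0,0],[16,-2,8],38]
    - [[0,0,0],[8,-1,14],38]
    - [[0,0,0],[0,0,14],38]
    - [[0,0,0],[0,0,4],38]
    - [[0,0,0],[0,0,0],38]
    - [[0,0,0],[0,0,0],38]

```text
time: 54.57
position: [0.5104, 0.1387, 0.0733]
tool_rot: [2.291, 2.143, 0.009]
ft_force: [0.1, 1.0, -0.6]
grip_width: 0.497
```

Run:
```python
from h import *
go(507,142,30,-4)
```

```text
t54.57 pos [510.4 138.7  73.3] yaw -3.8 q7 -0.27 F [ 0.1  1.  -0.6] w 43.3
turn [ 0.41 -0.06  0.15] rows 0.1 | shift after [ 3.1 -3.6 43.3] | shift now [ 3.  -4.  43.3]
```

>>> step_arm:
  rows:
    - [[0.4,0,0],[3,-3,8],38]
    - [[0,0,0],[0,0,14],38]
    - [[0,0,0],[0,0,12],38]
    - [[0,0,0],[0,0,6],38]
    - [[0,0,0],[0,0,0],38]
    - [[0,0,0],[0,0,0],38]

```text
time: 55.07
position: [0.5098, 0.1401, 0.034]
tool_rot: [2.3, 2.14, 0.008]
ft_force: [0.0, -0.2, 0.1]
grip_width: 0.499
```

Run:
```python
from h import *
go(507,142,21.5,-4)
```

```text
t55.07 pos [509.8 140.1  34. ] yaw -4.1 q7 -0.24 F [ 0.  -0.2  0.1] w 43.4
turn [ 0.2  -0.19 -0.14] rows 0.0 | shift after [ 1.7 -2.9 12.5] | shift now [ 1.7 -2.9 12.5]
```

>>> step_arm:
  rows:
    - [[0,0,0],[0,-1,5],38]
    - [[0,0,0],[0,0,5],38]
    - [[0,0,0],[0,0,2.5],38]
    - [[0,0,0],[0,0,0.5],38]

```text
time: 55.4
position: [0.5097, 0.1404, 0.0213]
tool_rot: [2.3, 2.139, 0.011]
ft_force: [-1.7, -0.6, 6.1]
grip_width: 0.498
```

Run:
```python
from h import *
go(507,142,21.5,-4)
```

```text
t55.40 pos [509.7 140.4  21.3] yaw -4.2 q7 -0.23 F [-1.7 -0.6  6.1] w 43.4
turn [ 0.29 -0.26 -0.15] rows 0.0 | shift after [ 1.4 -2.8 -0.2] | shift now [ 1.4 -2.8 -0.2]
```

Contact with the tray floor (6 N). Releasing, then lifting away.

>>> step_arm:
  rows:
    - [[0,0,0],[0,0,0],48]
    - [[0,0,0],[0,0,0],60]
    - [[0,0,0],[0,0,0],64]
    - [[0,0,0],[0,0,0],64]
    - [[0,0,0],[0,0,-10],64]
    - [[0,0,0],[0,0,-20],64]
    - [[0,0,0],[0,0,-30],64]
    - [[0,0,0],[0,0,-35],64]
    - [[0,0,0],[10,0,-35],64]
    - [[0,0,0],[25,0,-15],64]
    - [[0,0,0],[35,0,0],64]
    - [[0,0,0],[35,0,0],64]

```text
time: 56.4
position: [0.5193, 0.2367, 0.18]
tool_rot: [2.318, 2.116, 0.014]
ft_force: [0.0, -0.3, -0.4]
grip_width: 0.74
```

>>> step_arm:
  rows:
    - [[0,0,0],[35,0,0],64]
    - [[0,0,0],[35,0,0],64]
    - [[0,0,0],[25,0,0],64]
    - [[0,0,0],[10,0,0],64]
    - [[0,0,0],[0,0,0],64]
    - [[0,0,0],[0,0,0],64]
    - [[0,0,0],[0,0,0],64]
    - [[0,0,0],[0,0,0],64]

```text
time: 57.07
position: [0.5289, 0.3507, 0.188]
tool_rot: [2.313, 2.122, 0.028]
ft_force: [0.3, 0.1, 0.2]
grip_width: 0.734
```

Run:
```python
from h import *
d=grab("top"); tiles(d); e=grab("side"); cv2.imwrite("pics/f_top.png",d["frame"][:,:,::-1]); crop(e,230,150,420,330,4,"f_side.png")
print(depth(d,[[289,220]]), status.get_state()["time"])
hsv=cv2.cvtColor(d["frame"],cv2.COLOR_RGB2HSV); m=cv2.inRange(hsv,(45,90,40),(85,255,255))
for c in cv2.findContours(m,0,1)[0]:
    x,y,w,h=cv2.boundingRect(c)
    if x>90 and y>110 and cv2.contourArea(c)>100:
        P=cast(d,[[x+w/2-.5,y+h/2-.5]],.020)[0,:2]*1000-[567.3,137.9]; a=np.radians(-3.86)
        g=np.argwhere(m[y:y+h,x:x+w])[:,::-1]+[x,y]; zz=depth(d,g)[:,2]
        print("tray frame",(P@[np.cos(a),np.sin(a)]).round(1),(P@[-np.sin(a),np.cos(a)]).round(1),"top z",np.percentile(zz,[10,50,90]).round(4))
p=cast(d,[[451.5,250]],.134)[0,:2]*1000-JO
```

```text
tile px (286, 224) z 0.014 [507.9 141.6] [56.2 43. ] ang 85.9 area 238.5
tile px (286, 224) z 0.026 [508.  140.5] [55.6 42.5] ang 85.9 area 238.5
tile px (290, 183) z 0.014 [627.6 133.2] [54.8 43.1] ang 85.3 area 233.5
tile px (290, 183) z 0.026 [626.5 132.2] [54.2 42.6] ang 85.3 area 233.5
[[0.51784302 0.13205142 0.01882213]] 57.1667
tray frame -60.1 0.0 top z [0.0166 0.0194 0.0224]
tray frame 61.4 -0.3 top z [0.0165 0.0195 0.0221]
```

View pics/f_top.png

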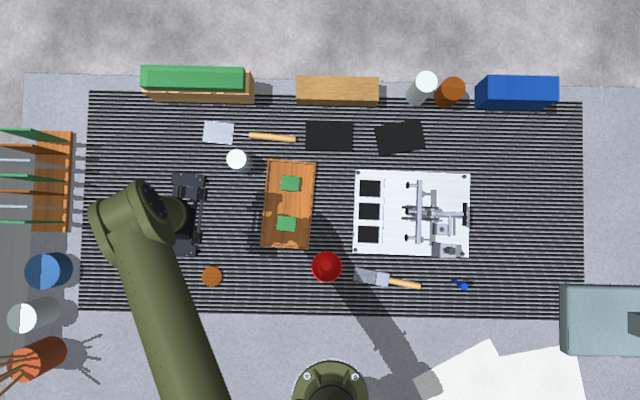

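View pics/f_side.png

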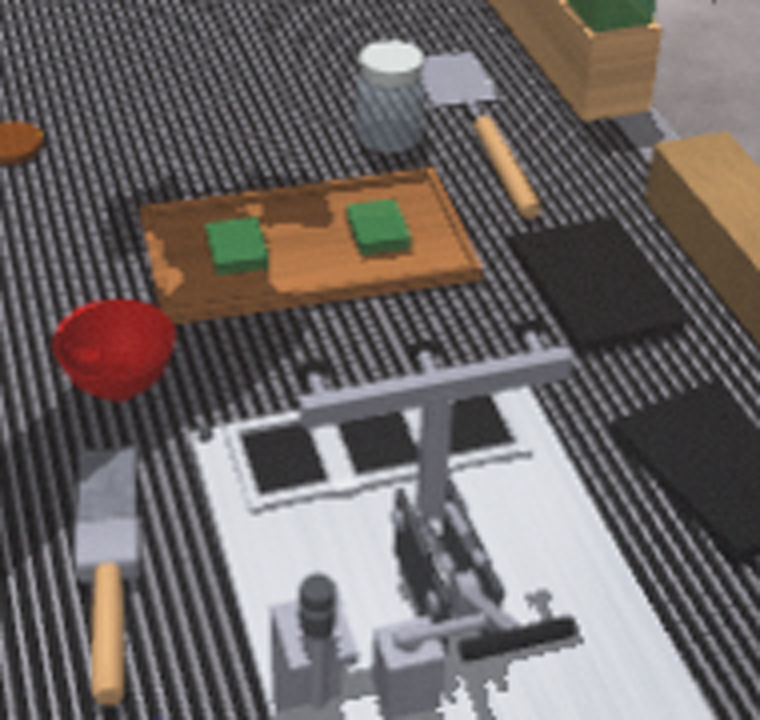

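Both tiles lie flat in the tray at (286,224) and (290,183), with tops at about 19.5 mm (6 + 14 expected). The clamp is open, the pin is hung, the bystanders are unmoved, and no third tile appears in any view. Handing in.

```bash
python3 -c "
from bench import order
print(order.close_job())"
```

```text
the job is handed in; nothing more can be done
None
```

The job is done and handed in at about 57 s, well inside the 210 s limit; no verdict is reported.

**What I did:** I drew the steel pin out and hung it in the side notch. The two tiles on the bench went flat into pockets 0 and 2. I closed the clamp to its hard stop and let go; it held by itself for about 4 s. Then I swung it fully back and laid both tiles in the tray.

**Last checks:**
- **Tiles:** they sit at tray x -60 and +61 mm, y about 0. Their tops are at about 19.5 mm, against 20 mm expected for lying flat on the tray floor.
- **Clamp:** the handle grip is at its predicted open position.
- **Pin:** it is upright in its fork. The rough side-view fix put it about 5 mm from the seat, and a partly hidden top view about 6 mm, so the two disagree by a few millimetres. Both are inside the 12 mm allowed.
- **Bench:** the bystanders look unmoved by eye; I did not measure them. No third tile appeared in any picture, and I saw no knocked tile.

**Not measured directly:** the foot pressure on the tiles. I judged it only from the pictures and the handle being at its stop.

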